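# Fit the reamer onto the juicer's D-spindle and press to run

## Task

Lift the juicer's hinged dust lid by its front tab until it rests fully open on its stop. Then take the reamer out of the terracotta dish by its fin, turn it so that its flat side matches the flat of the D-shaped spindle, and push it fully home on the spindle. Finish while still gripping the fin and pressing the reamer down, so that the sprung spindle stays pushed down, nearly to the bottom of its travel; do not let go, and leave the bowl, pitcher and spoon alone.

Things in the scene. Friction and masses are not known exactly. Their poses are not given: they have to be found in the camera images.
- juicer: White juicer housing, fixed: an open box 160 mm (x) by 180 mm (y), 62 mm high, walls and floor 5 mm, covered by the dust lid; a short steel spout low on its -y side. Origin under its centre; x points away from the robot towards the hinge side. Inside stands a round grey boss (72 mm across, top 27 mm above the board) that carries the spindle.
- lid_tab (a point): Grip point in the middle of the grey tab on the lid's front edge: a tongue 24 mm wide (y), 10 mm thick (z), standing out 36 mm; this point is 22 mm out from the edge and, lid shut, 67 mm above the board with free air below and beside it. Axes turn with the lid: x from tab to hinge, y along the hinge, z out of the lid's upper face.
- lid_hinge (a point): Middle of the lid's hinge line on the juicer's far rim, 62.5 mm above the board; axes turn with the lid as for lid_tab; y is the hinge line. The tab's grip point lies 182 mm along -x and 5 mm along +z from here. Lid 160 by 180 by 8 mm, about 0.2 kg.
- lid (a joint): Angle of the dust lid (rad): 0 shut, grows as the tab swings up and over away from the robot (right-handed about the hinge's y axis), 1.75 resting open on its stop, leaning back past upright. It moves freely: let go before upright it falls shut, above about 1.6 it falls open and stays.
- spindle_top (a point): Centre of the top of the steel drive spindle under the lid, 55 mm above the board when not pressed. Upright D-section shaft: diameter 20 mm, one side cut flat 5 mm from the axis, 28 mm tall above the boss, its top 4 mm tapered by about 2 mm. z up, x from the axis straight out through the flat. It does not turn; it sinks straight down on a spring.
- spindle (a joint): How far the spindle is pushed down (m): 0 free, 0.008 at the bottom. Spring: about 6 N to start it, 10 N at the bottom.
- reamer_center (a point): White plastic reamer, about 0.09 kg, 52 mm high, bore down in the dish; point on its axis half-way up. Foot: skirt 58 mm across, 20 mm high, cut straight on one side 19 mm from the axis. On it a fin along x, 32 mm high, two flat upright faces 14 mm apart (y), from 13 mm behind to 13 mm ahead of the axis at its top, 26 behind to 16 ahead at its foot. z up, x out through the flat side.
- reamer_bore (a point): Centre of the mouth of the D bore in the reamer's underside, 26 mm below reamer_center, same axes. Diameter 23 mm, its flat 6.5 mm from the axis on the +x side (the side of the skirt's flat): about 1.5 mm of play on the spindle all round. Blind, 15 mm deep: fully home, reamer_center lies 11 mm above spindle_top and there is at least 5 mm of air under the skirt.
- dish: Small loose terracotta dish that holds the reamer: 100 mm across the rim, 22 mm high, floor 5 mm thick (inner floor 76 mm across). Origin under its centre.
- bowl: Bystander: clear glass juicer bowl, 144 mm across with a small spout lip, 55 mm high, origin under its centre.
- pitcher: Bystander: stainless pitcher with a clipped-on lid, 106 mm across, 186 mm high, handle reaching 96 mm along its +y; origin under its centre.
- spoon: Bystander: slotted steel spoon lying flat, 280 mm long along its x, 50 mm wide, 4 mm thick; its origin lies 135 mm from the handle's end.
Not all that is in view belongs to the job. Of the things that look like the part that bears reamer_center, the smallest one is meant.

How it is judged:
By the outcome, as a careful person would: the job done as asked, in the order asked, and still so for the second after the job is handed in, while the arm keeps its last pose, push and grip.
It also fails if it takes over 64 s, if anything falls off the work surface, if the arm or the gripper's body presses on something with over 40 N, if the wrist force passes 120 N, or if a joint passes its speed limit or range.

## Robot

A 6-joint arm with a two-finger parallel gripper is mounted at the origin on the work surface. World frame = base frame: x ahead of the robot, y to its left, z up, the work surface at z = 0. Lengths are in m, angles in rad, forces in N, time in s.
With the tool pointing down it reaches from about 0.4 to 0.825 m from the base axis. Payload 7 kg.
Tool frame: the origin (TCP) lies at the very end of the fingers, on their centre line; the grasp point (between the pads) lies 19 mm behind it; z points along the fingers, y is the line along which they close (so a half turn about z gives the same grasp; the last joint's range is limited). The gripper opens to 85 mm and grips with 20 to 120 N. Pads are 22 mm wide; open, the fingers measure 114 mm over their backs; the gripper's body (76 mm by 85 mm) begins 54 mm behind the grasp point. The pads swing forward as they close: fully open they stand 13 mm farther back than shut.
Start: joints at [0.288, 0.359, 0.012, 0, -1.224, -0.288], TCP at [0.675, -0, 0.203] pointing down, gripper open.
Joint ranges: [-3.07, 3.07], [-1.43, 2.12], [-1.02, 1.25], [-3.03, 1.67], [-3.05, -0], [-3.03, 3.03]. Speed limits (rad/s): [2.39, 2.39, 3.01, 3.14, 3.14, 3.14].

## Interface

Orientations are given as a unit quaternion [x, y, z, w].
In Python, from station import bot gives the robot as it stands. The module is installed in compiled form; this text tells all that it offers.
- The arm moves only by the tool apply_moves, never from a script. Its argument "plan" is a list of rows, each a list of 7 numbers: the turn, a rotation vector about the tool's x, y, z in degrees, then the shift along the tool's x, y, z in cm, then the closure, from -1 (fully open) to 1 (shut). In form: [[wx, wy, wz, tx, ty, tz, gripper], ...]. A call has exactly 5 rows; each row shifts and turns the commanded pose from where the row before left it, along the tool's axes as they then stand; what a row does not reach is not made up. A row lasts 1/12 s, in which the tool goes at most 41.7 mm and 7.16 degrees, less where a joint would pass 70% of its speed; a pose out of reach is approached as far as the arm can. A call with a gripper value outside its range is refused whole. The fingers move at their own pace and stop on an object; the grip force is fixed at half the most. Time passes only in rows, so rows that do not move let the fingers close, or fill a call up. It gives the time, the measured TCP pose, the force, the opening and the grip force at its end, in the units of the state.
- bot.sense(): the state, without advancing time (a new reading comes with each control period).
- bot.snapshot(name): name is "scene" or "side" or "wrist"; returns the picture (384x512x3 uint8, red, green, blue); there is no depth.
- bot.camera_info(name): a dict with "fx", "fy", "cx", "cy" (pixels), "k1" (the pictures are not rectified: a ray, as slopes to the right and down, at radius r is drawn at 1 + k1 r^2 times it, then the intrinsics apply), "extrinsics" (4x4, takes a point from world to camera coordinates). Camera axes: x right, y up, looking along -z (the intrinsics and any distortion apply to the point x, -y, -z); pixel columns grow to the right and rows downward; lengths in m; the calibration is good to about 2 mm. A picture is of the moment at which its call begins: read the wrist's pose just before it. camera_info takes no time and is no camera call; for the wrist camera it gives the pose at the moment of the call.
- bot.sign_off(): hands the job in; it is judged then, once.
The state is a dict: "clock": time; "qpos": joint angles; "qd": joint speeds; "tau": joint torques, N m; "position": TCP position; "tcp_rot": TCP orientation; "wrist_force": force on the tool from outside, world axes, zero at the start; "wrist_torque": the same for the moment, N m; "opening": opening from 0.0 (shut) to 1.0 (fully open); "gripper_force": force on a finger pad.
Only numpy, scipy, OpenCV 4.12 (cv2) and the standard library are available. Lean on these libraries where they do the work, as an engineer would, in place of code of your own. Each camera call takes 0.05 s, during which the arm holds its last target. There are 200 camera calls.

## Working session

There is one attempt and no reset: what is moved stays moved. The work goes in short steps, Python scripts to look and compute and a tool call to move; the robot and the scene stay as the last step left them, time stands still between calls to the robot, and variables do not carry over. Pictures are saved under pics/ and viewed, at most 10 in all, crops included, and the job is handed in when it is done.

Besides the shell and the picture viewer there is one more tool, called after ">>>" as name(argument=value, ...), one argument or row to a line, values as JSON. apply_moves: Moves the arm, as the interface text tells. Its arguments: {"type":"object","properties":{"plan":{"type":"array"}},"required":["plan"]}

```bash
mkdir -p pics; cat > h.py <<'E'
import numpy as np, cv2
from station import bot
from scipy.spatial.transform import Rotation as R
def shot(n,f=None):
    ci=bot.camera_info(n); im=bot.snapshot(n)
    if f: cv2.imwrite('pics/'+f+'.png',im[:,:,::-1])
    return im,ci
def ray(ci,u,v):
    E=np.array(ci['extrinsics']); K=np.array([[ci['fx'],0,ci['cx']],[0,ci['fy'],ci['cy']],[0,0,1.]])
    p=cv2.undistortPoints(np.array([[[u,v]]],float),K,np.array([ci['k1'],0,0,0,0.]))[0,0]
    return -E[:3,:3].T@E[:3,3], E[:3,:3].T@np.array([p[0],-p[1],-1])
def onz(ci,u,v,z):
    o,d=ray(ci,u,v); return o+d*(z-o[2])/d[2]
def proj(ci,P):
    E=np.array(ci['extrinsics']); c=E[:3,:3]@np.array(P)+E[:3,3]; x,y=c[0]/-c[2],-c[1]/-c[2]; s=1+ci['k1']*(x*x+y*y)
    return np.array([ci['fx']*x*s+ci['cx'],ci['fy']*y*s+ci['cy']])
E
python3 - <<'E'
from h import *
np.set_printoptions(precision=4,suppress=True)
for n in('scene','side','wrist'):
    im,ci=shot(n,n+'0'); E=np.array(ci['extrinsics']); print(n,ci['fx'],ci['k1'],-E[:3,:3].T@E[:3,3],-E[2,:3])
a=[cv2.imread(f'pics/{n}0.png') for n in('scene','side')]
cv2.imwrite('pics/a.png',np.vstack(a)[:, :]) 
print(bot.sense())
E
```

```text
scene 462.11569325927496 -0.10678160556169866 [ 1.2126 -0.3249  1.2267] [-0.4492  0.2502 -0.8576]
side 358.9807049713825 -0.04541848104339051 [ 0.2342 -0.8782  0.7804] [ 0.3008  0.7555 -0.582 ]
wrist 343.85616943367756 0.03426273370406062 [ 0.6766 -0.0643  0.3728] [-0.0015  0.2591 -0.9659]
{'clock': 0.15, 'qpos': array([ 0.2881,  0.3592,  0.0113, -0.0003, -1.2241, -0.2881]), 'qd': array([ 0.0006, -0.0017,  0.0018,  0.002 , -0.0006, -0.0009]), 'tau': array([ -0.0024, -58.3877,  29.365 ,   6.9406,  -0.0043,   0.    ]), 'position': array([ 0.6746, -0.    ,  0.2024]), 'tcp_rot': array([-0.7071,  0.7071,  0.0004, -0.0005]), 'wrist_force': array([-0.6843, -0.607 ,  0.552 ]), 'wrist_torque': array([ 0.0426, -0.0118,  0.0227]), 'gripper_force': 0.0, 'opening': 1.001444905598311}
```

View pics/scene0.png

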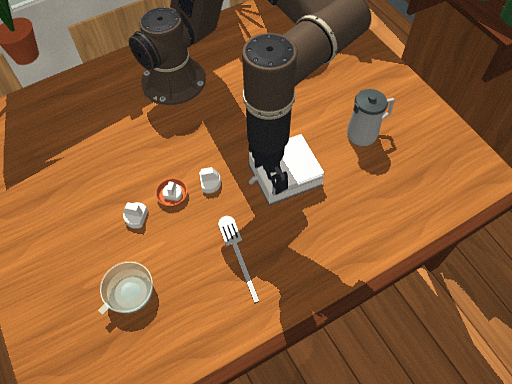

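View pics/side0.png

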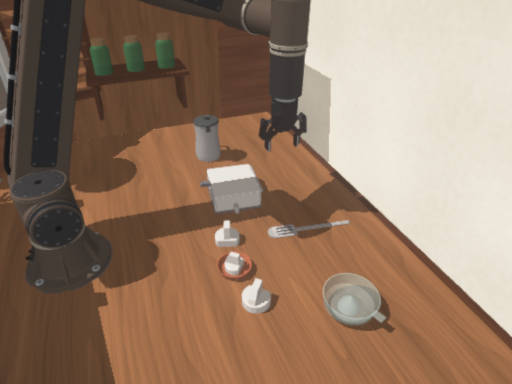

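The scene picture shows the lidded juicer at about (287,170) and three reamer-like parts: (135,214) loose, (172,192) in the terracotta dish, and (210,180) loose. In the side picture they are at (256,297), (235,265) and (227,235). The one in the dish looks smallest and fits the description, so I'll confirm it in an enlarged crop.

```bash
python3 - <<'E'
import cv2,numpy as np
s=cv2.imread('pics/scene0.png');d=cv2.imread('pics/side0.png')
f=lambda im,x,y,w,h,k:cv2.resize(im[y:y+h,x:x+w],None,fx=k,fy=k,interpolation=cv2.INTER_CUBIC)
top=np.hstack([f(s,110,160,133,75,3),f(s,235,125,100,75,3)[:, :300]]); top=cv2.copyMakeBorder(top,0,0,0,800-top.shape[1],cv2.BORDER_CONSTANT)
bot=np.hstack([f(d,195,155,80,70,5),f(d,210,217,80,70,5)[:, :400]])
bot=cv2.copyMakeBorder(bot,0,0,0,800-bot.shape[1],cv2.BORDER_CONSTANT)
cv2.imwrite('pics/crop1.png',np.vstack([top,bot]))
E
```

```text
(no output)
```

View pics/crop1.png

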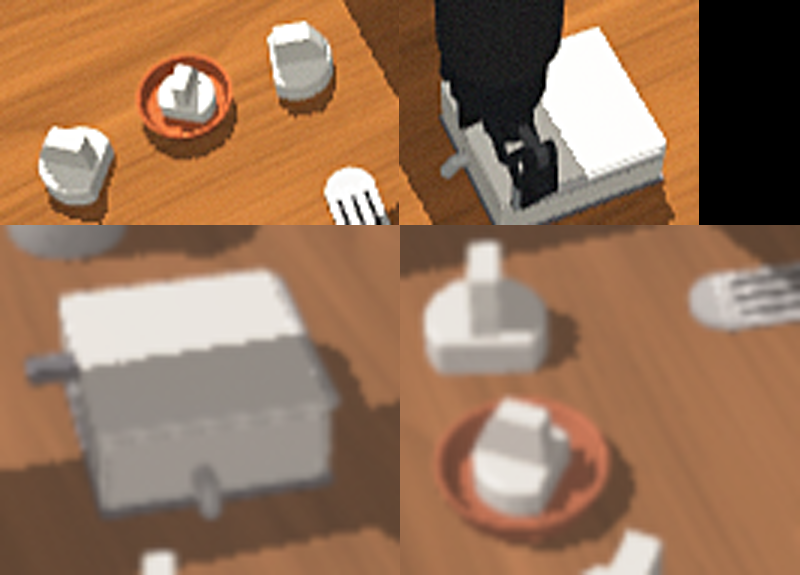

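View pics/wrist0.png

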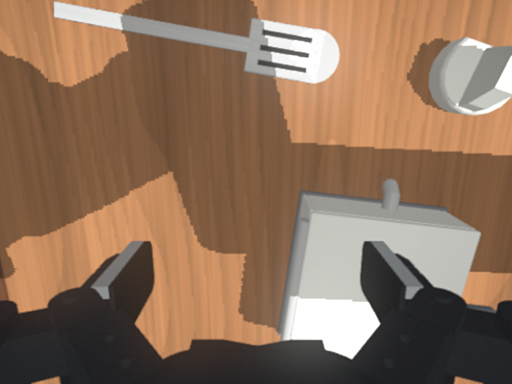

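The crop shows that the reamer in the dish at scene (172,192) is clearly smaller than the two loose ones, so that is the target. In the side view the tab runs from (200.5,183.6) to (210,183.5), and in the wrist picture the lid's -y edge runs from (303,192) to (478,233). Next I'll work out the positions.

```bash
python3 - <<'E'
from h import *
np.set_printoptions(precision=4,suppress=True)
S=bot.camera_info('side');C=bot.camera_info('scene');W=bot.camera_info('wrist')
for n,u,v in [('tabtip',200.5,183.6),('tabroot',210,183.5),('farleft',207,169.4),('farright',249.5,164.5),('nearright',262.6,190.5),('nearleft',213,197.5)]: print(n,onz(S,u,v,.0705))
for n,u,v in [('a',303,192),('a2',313,210),('b',478,233),('b2',445,210)]: print('wrist',n,onz(W,u,v,.0705),onz(W,u,v,.0))
for n,u,v in [('far l',301,137),('far r',323,175),]: print('scene lid',n,onz(C,u,v,.0705))
for n,ci in(('side',S),('scene',C)):
    im=cv2.cvtColor(cv2.cvtColor(cv2.imread(f'pics/{n}0.png'),cv2.COLOR_BGR2RGB),cv2.COLOR_RGB2HSV)
    m=((im[...,0]<9)|(im[...,0]>175))&(im[...,1]>150)&(im[...,2]>90)
    k,l,st,ce=cv2.connectedComponentsWithStats(m.astype(np.uint8))
    exp=(235,265) if n=='side' else (172,193)
    for i in range(1,k):
        if st[i,4]>60 and np.hypot(*(ce[i]-exp))<25:
            pts=np.argwhere(l==i)[:,::-1].astype(np.float32); e=cv2.fitEllipse(cv2.convexHull(pts)); print(n,st[i],e,onz(ci,*e[0],.018))
E
```

```text
tabtip [0.442  0.1455 0.0705]
tabroot [0.4731 0.1344 0.0705]
farleft [0.4877 0.2271 0.0705]
farright [0.6469 0.2041 0.0705]
nearright [0.6286 0.0309 0.0705]
nearleft [0.4602 0.0522 0.0705]
wrist a [0.6341 0.0194 0.0705] [0.6242 0.0389 0.    ]
wrist a2 [0.6243 0.0367 0.0705] [0.6121 0.0602 0.    ]
wrist b [0.4706 0.0591 0.0705] [0.4225 0.0878 0.    ]
wrist b2 [0.5037 0.0366 0.0705] [0.4634 0.0601 0.    ]
scene lid far l [0.4991 0.2286 0.0705]
scene lid far r [0.6524 0.2085 0.0705]
```

```bash
cat >> h.py <<'E'
np.set_printoptions(precision=4,suppress=True)
def tool(yaw,tilt=0):
    "x_tool heading yaw (deg, world), z_tool down then tilted towards x_tool by tilt deg"
    return R.from_euler('z',yaw,degrees=True)*R.from_matrix(np.diag([1,-1,-1.]))*R.from_euler('y',tilt,degrees=True)
def plan(p,Rt,n,g,p0=None,R0=None):
    s=bot.sense(); p0=s['position'] if p0 is None else np.array(p0); R0=R.from_quat(s['tcp_rot']) if R0 is None else R0
    w=(R0.inv()*Rt).as_rotvec(degrees=True)/n; dp=(np.array(p)-p0)/n; Rk=R0
    print('per row turn',w.round(2),'|dp|mm',np.linalg.norm(dp)*1e3)
    for k in range(n):
        print([round(float(x),1) for x in w]+[round(float(x),2) for x in Rk.inv().apply(dp)*100]+[g]); Rk=Rk*R.from_rotvec(w,degrees=True)
E
python3 - <<'E'
from h import *
plan([.43,.148,.14],tool(-7.7,30),15,-0.2)
im,ci=cv2.imread('pics/scene0.png'),bot.camera_info('scene')
E
```

```text
per row turn [ 1.44  1.64 -5.35] |dp|mm 19.5103316620773
[1.4, 1.6, -5.4, -0.99, 1.63, 0.42, -0.2]
[1.4, 1.6, -5.4, -1.15, 1.54, 0.35, -0.2]
[1.4, 1.6, -5.4, -1.29, 1.43, 0.27, -0.2]
[1.4, 1.6, -5.4, -1.43, 1.31, 0.2, -0.2]
[1.4, 1.6, -5.4, -1.55, 1.18, 0.13, -0.2]
[1.4, 1.6, -5.4, -1.66, 1.03, 0.05, -0.2]
[1.4, 1.6, -5.4, -1.75, 0.87, -0.02, -0.2]
[1.4, 1.6, -5.4, -1.82, 0.7, -0.09, -0.2]
[1.4, 1.6, -5.4, -1.87, 0.53, -0.16, -0.2]
[1.4, 1.6, -5.4, -1.91, 0.35, -0.22, -0.2]
[1.4, 1.6, -5.4, -1.92, 0.16, -0.29, -0.2]
[1.4, 1.6, -5.4, -1.92, -0.03, -0.34, -0.2]
[1.4, 1.6, -5.4, -1.9, -0.21, -0.39, -0.2]
[1.4, 1.6, -5.4, -1.86, -0.4, -0.44, -0.2]
[1.4, 1.6, -5.4, -1.8, -0.58, -0.48, -0.2]
```

>>> apply_moves(
  plan=[
    [1.4,1.6,-5.4,-1.0,1.6,0.4,-0.2],
    [1.4,1.6,-5.4,-1.15,1.55,0.35,-0.2],
    [1.4,1.6,-5.4,-1.3,1.4,0.3,-0.2],
    [1.4,1.6,-5.4,-1.4,1.3,0.2,-0.2],
    [1.4,1.6,-5.4,-1.55,1.2,0.1,-0.2],
  ],
)

```text
clock: 0.57
position: [0.5931, 0.0497, 0.1821]
tcp_rot: [0.851, -0.518, 0.092, 0.006]
wrist_force: [-0.5, 1.6, 0.3]
opening: 0.598
gripper_force: 0.0
```

>>> apply_moves(
  plan=[
    [1.4,1.6,-5.4,-1.65,1.0,0.05,-0.2],
    [1.4,1.6,-5.4,-1.75,0.9,0,-0.2],
    [1.4,1.6,-5.4,-1.8,0.7,-0.1,-0.2],
    [1.4,1.6,-5.4,-1.9,0.5,-0.15,-0.2],
    [1.4,1.6,-5.4,-1.9,0.35,-0.2,-0.2],
  ],
)

```text
clock: 0.98
position: [0.5113, 0.099, 0.1618]
tcp_rot: [0.938, -0.297, 0.178, 0.012]
wrist_force: [0.4, 0.3, 0.6]
opening: 0.6
gripper_force: 0.0
```

>>> apply_moves(
  plan=[
    [1.4,1.6,-5.4,-1.9,0.15,-0.3,-0.2],
    [1.4,1.6,-5.4,-1.9,0,-0.35,-0.2],
    [1.4,1.6,-5.4,-1.9,-0.2,-0.4,-0.2],
    [1.4,1.6,-5.4,-1.85,-0.4,-0.45,-0.2],
    [1.4,1.6,-5.4,-1.8,-0.6,-0.5,-0.2],
  ],
)

```text
clock: 1.4
position: [0.4437, 0.1596, 0.1755]
tcp_rot: [0.971, -0.06, 0.23, 0.023]
wrist_force: [-0.5, 0.6, -1.0]
opening: 0.599
gripper_force: 0.0
```

```bash
python3 - <<'E'
from h import *
shot('wrist','w1'); shot('side','s1')
s=bot.sense(); print(s['clock'],s['position'],s['qpos'],s['opening']); Rm=R.from_quat(s['tcp_rot']).as_matrix(); print(Rm)
plan([.43,.148,.14],tool(-7.7,30),1,-0.2)
W=bot.camera_info('wrist'); 
for P in [[.456,.1445,.0715],[.442,.1465,.0715],[.4777,.1417,.0705],[.636,.12,.0705],[.489,.227,.0705],[.466,.056,.0705]]: print(proj(W,P))
a=cv2.imread('pics/w1.png')
E
```

```text
1.5 [0.4434 0.1608 0.1761] [ 1.0855 -0.1953 -1.0157  0.704  -0.7182 -0.1691] 0.6016746649126063
[[ 0.8867 -0.1251  0.4452]
 [-0.1053 -0.992  -0.069 ]
 [ 0.4503  0.0143 -0.8928]]
per row turn [0.48 3.23 0.84] |dp|mm 40.56817412720535
[0.5, 3.2, 0.8, -2.68, 1.38, 2.71, -0.2]
[274.1071 222.3417]
[274.0127 239.4661]
[273.8304 196.7534]
[274.0274  29.2136]
[172.1247 195.9029]
[375.6177 198.0467]
```

View pics/w1.png

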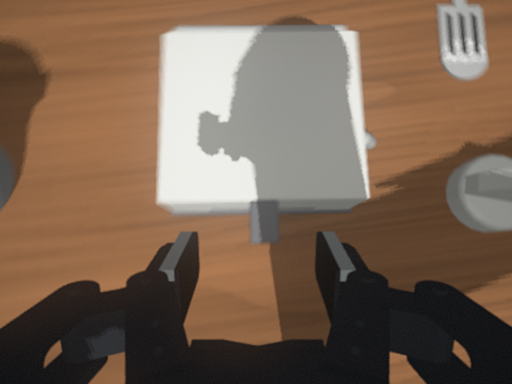

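The wrist picture shows the lid's front edge from (157,205) to (368,205) and the tab centred at column 264, tip at row 243. That puts my y about 9 mm off. Joint 3 is at its limit here, so I'll use less tilt.

```bash
python3 - <<'E'
from h import *
W=bot.camera_info('wrist')
L=onz(W,157,203,.0705);Rr=onz(W,370,197,.0705)
print('front corners',L,Rr,'tip',onz(W,264,241,.0715),'root',onz(W,265,201,.0715))
print('back corners',onz(W,163,30,.0705),onz(W,357,29,.0705))
u=np.array([.991,-.134,0]); t=onz(W,264,241,.0715)+.014*u; t[2]=.067; print('tab',t)
for tl in(15,):
    Rt=tool(-7.7,tl); d=Rt.apply([0,0,1]); g=t+.019*d; print(g,g-.05*d); plan(g-.05*d,Rt,5,-.2); plan(g,Rt,2,-.2,g-.05*d,Rt)
E
```

```text
front corners [0.4845 0.24   0.0705] [0.4675 0.0606 0.0705] tip [0.4418 0.1549 0.0715] root [0.4748 0.1497 0.0715]
back corners [0.6467 0.2229 0.0705] [0.6268 0.0426 0.0705]
tab [0.4557 0.153  0.067 ]
[0.4605 0.1523 0.0486] [0.4477 0.1541 0.0969]
per row turn [ 0.12 -2.35  0.15] |dp|mm 15.909602064624599
[0.1, -2.4, 0.2, -0.62, 0.1, 1.46, -0.2]
[0.1, -2.4, 0.2, -0.56, 0.1, 1.48, -0.2]
[0.1, -2.4, 0.2, -0.5, 0.11, 1.51, -0.2]
[0.1, -2.4, 0.2, -0.44, 0.11, 1.53, -0.2]
[0.1, -2.4, 0.2, -0.37, 0.12, 1.54, -0.2]
per row turn [0. 0. 0.] |dp|mm 25.0
[0.0, 0.0, 0.0, -0.0, 0.0, 2.5, -0.2]
[0.0, 0.0, 0.0, -0.0, 0.0, 2.5, -0.2]
```

>>> apply_moves(
  plan=[
    [0,-2.4,-0.2,-0.6,0.1,1.45,-0.2],
    [0,-2.4,-0.2,-0.55,0.1,1.5,-0.2],
    [0,-2.4,-0.2,-0.5,0.1,1.5,-0.2],
    [0,-2.4,0,-0.45,0.1,1.5,-0.2],
    [0,-2.4,0,-0.35,0.1,1.5,-0.2],
  ],
)

```text
clock: 1.92
position: [0.4482, 0.151, 0.0952]
tcp_rot: [0.99, -0.06, 0.126, 0.018]
wrist_force: [0.1, -0.0, -0.5]
opening: 0.601
gripper_force: 0.0
```

```bash
python3 - <<'E'
from h import *
s=bot.sense(); print(s['clock'],s['position'],s['qpos'])
t=np.array([.4553,.1524,.067]);Rt=tool(-6,15); d=Rt.apply([0,0,1]); g=t+.019*d;print(g); plan(g,Rt,4,-.2)
E
```

```text
1.9167 [0.4482 0.151  0.0952] [ 0.9235 -0.0007 -0.9056  0.417  -0.5948  0.187 ]
[0.4602 0.1519 0.0486]
per row turn [ 0.35  0.12 -0.2 ] |dp|mm 12.0306751199966
[0.3, 0.1, -0.2, -0.01, -0.08, 1.2, -0.2]
[0.3, 0.1, -0.2, -0.01, -0.08, 1.2, -0.2]
[0.3, 0.1, -0.2, -0.01, -0.07, 1.2, -0.2]
[0.3, 0.1, -0.2, -0.01, -0.06, 1.2, -0.2]
```

>>> apply_moves(
  plan=[
    [0.3,0.1,-0.2,0,-0.1,1.2,-0.2],
    [0.3,0.1,-0.2,0,-0.1,1.2,-0.2],
    [0.3,0.1,-0.2,0,-0.1,1.2,-0.2],
    [0.3,0,-0.2,0,0,1.2,-0.2],
    [0,0,0,0,0,0,1],
  ],
)

```text
clock: 2.33
position: [0.4598, 0.1504, 0.0473]
tcp_rot: [0.99, -0.052, 0.128, 0.01]
wrist_force: [-1.3, -0.5, -0.4]
opening: 0.475
gripper_force: 0.0
```

>>> apply_moves(
  plan=[
    [0,0,0,0,0,0,1],
    [0,0,0,0,0,0,1],
    [0,0,0,0,0,0,1],
    [0,0,0,0,0,0,1],
    [0,0,0,0,0,0,1],
  ],
)

```text
clock: 2.75
position: [0.4609, 0.153, 0.0505]
tcp_rot: [0.99, -0.051, 0.13, 0.008]
wrist_force: [-0.2, -0.2, -0.7]
opening: 0.002
gripper_force: 0.0
```

```bash
python3 - <<'E'
from h import *
s=bot.sense(); print(s['clock'],s['position'],s['qpos'],s['opening'],s['gripper_force'],s['wrist_force'])
E
```

```text
2.75 [0.4609 0.153  0.0505] [ 0.8505  0.082  -1.0009  0.5823 -0.3964  0.0881] 0.0019117496722513964 0.0 [-0.2312 -0.2457 -0.7487]
```

The fingers shut on nothing, so I'll look.

```bash
python3 - <<'E'
from h import *
a,_=shot('wrist','w2'); b,ci=shot('side','s2')
f=cv2.resize(b[120:240,150:310],None,fx=3.2,fy=3.2,interpolation=cv2.INTER_CUBIC)
a=a[:384,100:388]
cv2.imwrite('pics/c2.png',np.hstack([a,f[:384]])[:,:,::-1])
print(proj(ci,bot.sense()['position']))
E
```

```text
[205.5602 186.1546]
```

View pics/c2.png

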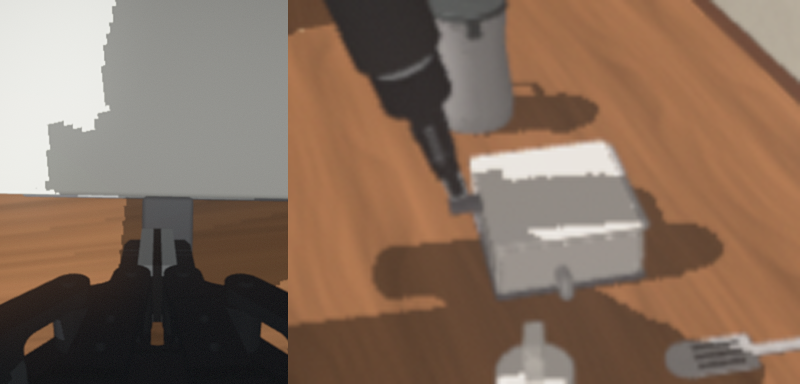

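```bash
python3 - <<'E'
from h import *
W=bot.camera_info('wrist');s=bot.sense();Rm=R.from_quat(s['tcp_rot']);p=s['position']
print('front edge at tab',onz(W,268,198,.0705),'tab L',onz(W,245,200,.0715),'tab R',onz(W,292,200,.0715), onz(W,291,238,.0715))
for k in (0,-.01,-.019,-.03): print(k,p+Rm.apply([0,0,k]),proj(W,p+Rm.apply([0,0,k])))
print(Rm.as_matrix())
for n in('wrist','side'):
    a=cv2.imread('pics/w2.png' if n=='wrist' else 'pics/s2.png')
    c=a[170:300,200:350] if n=='wrist' else a[160:200,180:230]
    cv2.imwrite(f'pics/z{n}.png',cv2.resize(c,(560,485) if n=='wrist' else (240,192),interpolation=cv2.INTER_NEAREST))
a=cv2.imread('pics/zwrist.png');b=cv2.imread('pics/zside.png');o=np.zeros((485,800,3),np.uint8);o[:,:560]=a;o[:192,560:]=b;cv2.imwrite('pics/z.png',o)
E
```

```text
front edge at tab [0.4768 0.1474 0.0705] tab L [0.477  0.1582 0.0715] tab R [0.4748 0.1364 0.0715] [0.4572 0.1387 0.0715]
0 [0.4607 0.1529 0.0502] [259.4336 228.3509]
-0.01 [0.4582 0.1531 0.0599] [259.5847 235.7431]
-0.019 [0.4558 0.1534 0.0686] [259.7362 243.148 ]
-0.03 [0.453  0.1537 0.0792] [259.945  253.3517]
[[ 0.961  -0.1027  0.2566]
 [-0.0985 -0.9947 -0.0295]
 [ 0.2583  0.0031 -0.9661]]
```

View pics/z.png

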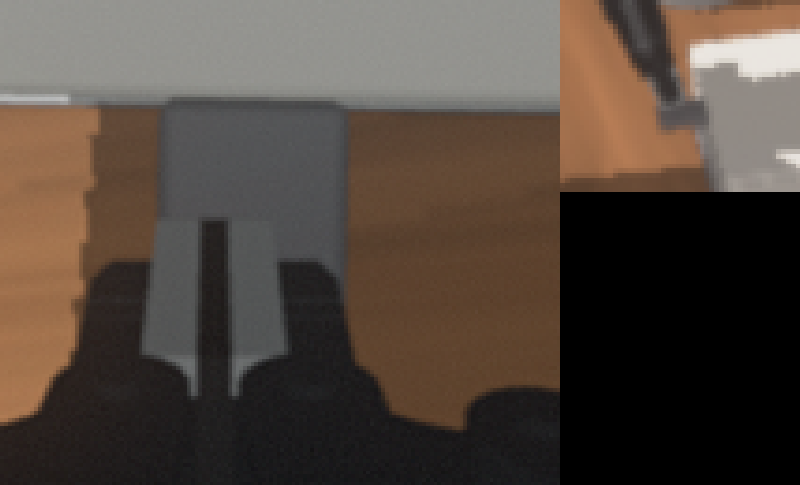

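```bash
python3 - <<'E'
from h import *
W=bot.camera_info('wrist');S=bot.camera_info('side');C=bot.camera_info('scene')
def tri(*rs):
    A=np.zeros((3,3));b=np.zeros(3)
    for o,d in rs:
        d=d/np.linalg.norm(d);M=np.eye(3)-np.outer(d,d);A+=M;b+=M@o
    x=np.linalg.solve(A,b);return x,[np.linalg.norm(np.cross(x-o,d/np.linalg.norm(d))) for o,d in rs]
print('tip',tri(ray(W,257.5,228.4),ray(S,205,182)))
o,d=ray(W,0,0);print('cam',o)
print('root',tri(ray(W,268,198),ray(S,210.5,183.5)))
s=bot.sense();print(s['position'],s['opening'],s['gripper_force'])
im=cv2.imread('pics/s2.png')
hsv=cv2.cvtColor(im,cv2.COLOR_BGR2GRAY);print(hsv[172:196,194:216])
E
```

```text
tip (array([0.4615, 0.1541, 0.067 ]), [np.float64(0.0012469049701379776), np.float64(0.0012469049701379017)])
cam [0.4817 0.1526 0.2319]
root (array([0.4772, 0.1469, 0.0614]), [np.float64(0.000673693597512007), np.float64(0.0006736935975120703)])
[0.4607 0.1529 0.0502] -0.001765602010570194 0.0
[[ 91  59  50  52  52  51  51  49  53  83 113 123 144 215 228 229 229 228
  219 213 213 213]
 [106  78  56  49  48  51  52  50  57  89 115 123 136 198 214 214 214 211
  174 153 151 151]
 [121 104  72  51  51  51  51  51  63 101 120 123 131 165 161 152 151 150
  143 140 139 140]
 [124 120  89  67  64  56  51  51  58  94 109 119 128 159 159 145 140 139
  139 140 140 139]
 [125 124 109  98  93  74  56  50  53  72  92 110 125 160 163 147 140 139
  140 140 139 140]
 [125 125 123 122 117  94  65  52  51  58  92 105 124 159 153 143 140 140
  140 139 139 140]
 [124 125 124 124 122 104  71  53  51  54  79 108 124 158 170 152 141 140
  140 140 140 139]
 [125 125 124 123 124 118  86  60  52  53  74 106 121 145 169 148 138 140
  140 139 140 140]
 [126 125 125 123 124 123 102  72  58  63  80 102 110 119 13
[... 728 characters left out ...]
2 121 120 119 130 129 121 121
  135 140 139 140]
 [132 130 128 128 127 127 127 125 123 123 122 122 121 119 123 131 121 120
  134 140 140 140]
 [133 131 130 128 126 127 127 126 125 123 122 122 122 119 113 125 117 119
  130 138 140 140]
 [134 132 130 128 126 127 127 127 126 124 122 122 122 120 115 125 117 118
  124 136 140 141]
 [134 133 130 128 126 126 127 127 127 126 123 121 121 121 120 117 109 113
  119 136 140 140]
 [135 133 131 129 127 127 126 127 127 125 122 121 120 120 119 107  98 107
  119 135 140 140]
 [133 132 130 128 126 125 124 118 114 114 111 109 108 109 108  98  95 105
  118 133 139 139]
 [120 119 117 116 114 113 110  94  85  84  84  82  80  81  81  79  84 101
  114 121 136 140]]
```

The fingers are drawn over the tab, but their tip height (0.05) should be below its top. I'll probe downward with the closed fingers to settle it.

>>> apply_moves(
  plan=[
    [0,0,0,0,0,0.15,1],
    [0,0,0,0,0,0.15,1],
    [0,0,0,0,0,0,1],
    [0,0,0,0,0,0,1],
    [0,0,0,0,0,0,1],
  ],
)

```text
clock: 3.27
position: [0.4616, 0.1527, 0.0471]
tcp_rot: [0.99, -0.051, 0.13, 0.008]
wrist_force: [-3.3, 0.7, 4.5]
opening: 0.001
gripper_force: 2.4
```

```bash
python3 - <<'E'
from h import *
s=bot.sense(); print(s['clock'],s['position'],s['qpos'],s['opening'],s['gripper_force'],s['wrist_force'],s['wrist_torque'])
E
```

```text
3.2667 [0.4616 0.1527 0.0471] [ 0.8433  0.0889 -1.0077  0.5996 -0.3837  0.0764] 0.0010148846177733238 2.434521848335862 [-3.3252  0.655   4.4794] [0.3216 1.5504 0.0271]
```

```bash
python3 - <<'E'
from h import *
a,_=shot('scene','sc3'); b,_=shot('side','s3')
f=lambda im,x,y,w,h,k:cv2.resize(im[y:y+h,x:x+w],None,fx=k,fy=k,interpolation=cv2.INTER_CUBIC)
o=np.zeros((600,800,3),np.uint8); o[:320,:400]=f(a,235,125,100,80,4); o[:325,400:]=f(b,195,155,80,65,5)
c=cv2.imread('pics/w1.png')[:,:,::-1]; o[325:600,:400]=f(c,140,0,240,165,5/3)[:275,:400]; o[325:600,400:]=f(c,140,135,240,165,5/3)[:275,:400]
cv2.imwrite('pics/c3.png',o[:,:,::-1])
E
```

```text
(no output)
```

View pics/c3.png

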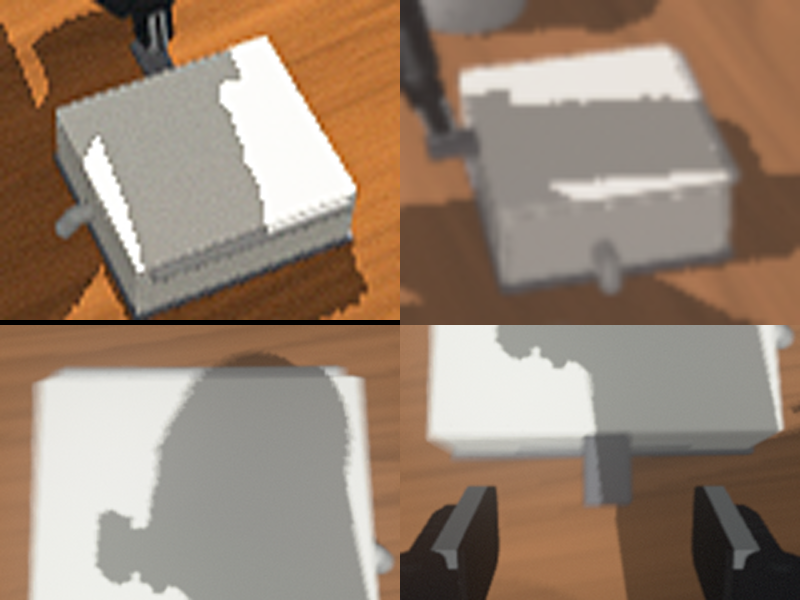

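The scene crop shows lid corners at (249.3,152.5), (302,134.5), (323.8,172) and (271.3,192). The side crop shows them at (216,197), (207,169), (250,164) and (262.6,190.6). The fingers stand at the tab.

```bash
cat >> h.py <<'E'
def tri(*rs):
    A=np.zeros((3,3));b=np.zeros(3)
    for o,d in rs:
        d=d/np.linalg.norm(d);M=np.eye(3)-np.outer(d,d);A+=M;b+=M@o
    x=np.linalg.solve(A,b);return x,max(np.linalg.norm(np.cross(x-o,d/np.linalg.norm(d))) for o,d in rs)
def wristcam(p,q):
    "wrist camera info for another tool pose"
    ci=dict(bot.camera_info('wrist'));s=bot.sense();T0=np.eye(4);T0[:3,:3]=R.from_quat(s['tcp_rot']).as_matrix();T0[:3,3]=s['position']
    T1=np.eye(4);T1[:3,:3]=R.from_quat(q).as_matrix();T1[:3,3]=p
    ci['extrinsics']=np.array(ci['extrinsics'])@T0@np.linalg.inv(T1);return ci
E
python3 - <<'E'
from h import *
S=bot.camera_info('side');C=bot.camera_info('scene')
M=np.array([[ 0.8867,-0.1251,0.4452],[-0.1053,-0.992,-0.069],[0.4503,0.0143,-0.8928]])
W=wristcam([0.4434,0.1608,0.1761],R.from_matrix(M).as_quat())
for n,c,s,w in [('fl',(302,134.5),(207,169),(156.8,204)),('hl',(323.75,172),(250,164),(161,34)),('hr',(271.25,192),(262.6,190.6),(357,32)),('fr',(249.25,152.5),(216,197),(369,198))]:
    print(n,tri(ray(C,*c),ray(S,*s)),tri(ray(C,*c),ray(W,*w)),tri(ray(S,*s),ray(W,*w)))
# tcp tip as seen
p=bot.sense()['position'];print(p,'tcp in scene',proj(C,p),'side',proj(S,p))
print('tip scene crop', (152/4+235,70/4+125), onz(C,152/4+235,70/4+125,.05),onz(C,152/4+235,70/4+125,.07))
E
```

```text
fl (array([0.49  , 0.2386, 0.0656]), np.float64(0.0007212579264501171)) (array([0.4857, 0.2425, 0.0598]), np.float64(0.0005065136615233507)) (array([0.4883, 0.2421, 0.0623]), np.float64(0.0029449125099372127))
hl (array([0.6486, 0.2125, 0.0709]), np.float64(0.004401889322114465)) (array([0.6433, 0.2218, 0.0677]), np.float64(0.003831219159925411)) (array([0.6569, 0.2286, 0.055 ]), np.float64(0.001832258052492254))
hr (array([0.6285, 0.0413, 0.0674]), np.float64(0.005394739244455815)) (array([0.6248, 0.0438, 0.0701]), np.float64(0.0010842636231692666)) (array([0.6311, 0.0394, 0.0626]), np.float64(0.0014493343860738708))
fr (array([0.4702, 0.0576, 0.068 ]), np.float64(0.0022675387975404364)) (array([0.4672, 0.0599, 0.0666]), np.float64(0.0001407620971213556)) (array([0.4699, 0.0589, 0.0645]), np.float64(0.002289844567158147))
[0.4616 0.1527 0.0471] tcp in scene [274.0214 142.9194] side [205.8623 186.8418]
tip scene crop (273.0, 142.5) [0.4603 0.1496 0.05  ] [0.4731 0.1415 0.07  ]
```

>>> apply_moves(
  plan=[
    [0,0,0,0,0,-0.6,1],
    [0,0,0,0,0,-0.6,1],
    [0,0,0,0,0,-0.6,1],
    [0,0,0,0,0,-0.6,1],
    [0,0,0,0,0,0,1],
  ],
)

```text
clock: 3.78
position: [0.4555, 0.1537, 0.0712]
tcp_rot: [0.99, -0.051, 0.13, 0.008]
wrist_force: [0.0, 0.8, 0.7]
opening: 0.001
gripper_force: 0.0
```

```bash
python3 - <<'E'
from h import *
s=bot.sense(); print(s['clock'],s['position'],s['qpos'],s['opening'],s['gripper_force'],s['wrist_force'],s['wrist_torque'])
a,S=shot('side','s4'); w,W=shot('wrist','w4')
print(proj(S,s['position']),proj(W,s['position']))
f=lambda im,x,y,ww,h,k:cv2.resize(im[y:y+h,x:x+ww],None,fx=k,fy=k,interpolation=cv2.INTER_CUBIC)
o=np.zeros((480,800,3),np.uint8);o[:,:480]=f(w,180,150,160,160,3);o[:320,480:]=f(a,190,155,40,40,8)
cv2.imwrite('pics/c4.png',o[:,:,::-1])
E
```

```text
3.7833 [0.4555 0.1537 0.0712] [ 0.8877  0.0393 -0.9606  0.4938 -0.4772  0.1502] 0.0013254274395541447 0.0 [0.0474 0.7812 0.745 ] [0.1038 0.8099 0.0105]
[203.6469 181.4305] [259.3923 228.3438]
```

View pics/c4.png

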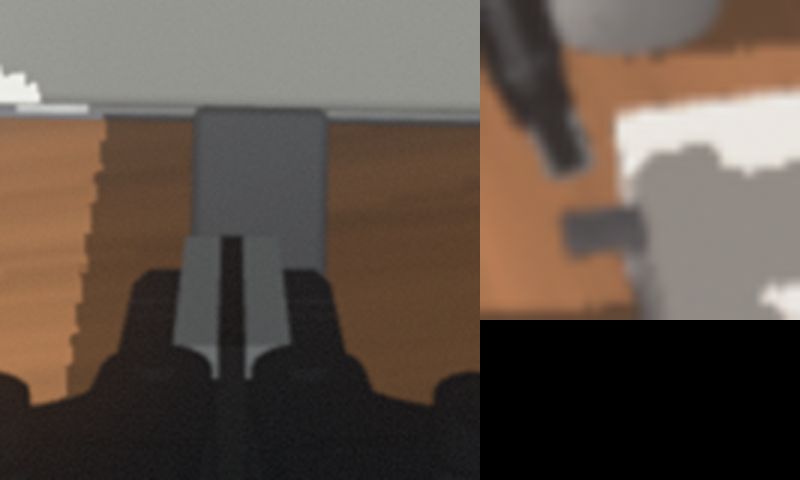

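The side crop shows the closed fingertips at about (201,177), well short of the reported TCP projection at (203.6,181.4). The real tips are about 22 mm behind the reported TCP, and the probe agrees (contact at TCP z of about 0.047). I'll re-grip with that offset and no tilt.

```bash
python3 - <<'E'
from h import *
p1=[.4555,.1527,.105];Rt=tool(-6,0)
plan(p1,Rt,5,-.2); plan([.4555,.1527,.027],Rt,4,-.2,p1,Rt)
E
```

```text
per row turn [ 0.03 -2.99  0.02] |dp|mm 6.934105996425802
[0.0, -3.0, 0.0, 0.18, 0.02, -0.67, -0.2]
[0.0, -3.0, 0.0, 0.15, 0.02, -0.68, -0.2]
[0.0, -3.0, 0.0, 0.11, 0.02, -0.68, -0.2]
[0.0, -3.0, 0.0, 0.08, 0.02, -0.69, -0.2]
[0.0, -3.0, 0.0, 0.04, 0.02, -0.69, -0.2]
per row turn [0. 0. 0.] |dp|mm 19.5
[0.0, 0.0, 0.0, 0.0, 0.0, 1.95, -0.2]
[0.0, 0.0, 0.0, 0.0, 0.0, 1.95, -0.2]
[0.0, 0.0, 0.0, 0.0, 0.0, 1.95, -0.2]
[0.0, 0.0, 0.0, 0.0, 0.0, 1.95, -0.2]
```

>>> apply_moves(
  plan=[
    [0,-3,0,0.15,0,-0.7,-0.2],
    [0,-3,0,0.15,0,-0.7,-0.2],
    [0,-3,0,0.1,0,-0.7,-0.2],
    [0,-3,0,0.1,0,-0.7,-0.2],
    [0,-3,0,0.05,0.05,-0.7,-0.2],
  ],
)

```text
clock: 4.3
position: [0.4552, 0.1533, 0.1058]
tcp_rot: [0.999, -0.051, -0.002, 0.001]
wrist_force: [0.2, 0.1, -0.6]
opening: 0.598
gripper_force: 0.0
```

>>> apply_moves(
  plan=[
    [0,0,0,0,0,2,-0.2],
    [0,0,0,0,0,2,-0.2],
    [0,0,0,0,0,2,-0.2],
    [0,0,0,0,0,1.8,-0.2],
    [0,0,0,0,0,0,1],
  ],
)

```text
clock: 4.72
position: [0.453, 0.1505, 0.0241]
tcp_rot: [0.999, -0.052, -0.003, 0.004]
wrist_force: [-0.1, -0.5, -0.1]
opening: 0.473
gripper_force: 0.0
```

>>> apply_moves(
  plan=[
    [0,0,0,0,0,0,1],
    [0,0,0,0,0,0,1],
    [0,0,0,0,0,0,1],
    [0,0,0,0,0,0,1],
    [0,0,0,0,0,0,1],
  ],
)

```text
clock: 5.13
position: [0.4539, 0.1491, 0.028]
tcp_rot: [0.999, -0.052, -0.002, 0.004]
wrist_force: [3.8, -15.3, -1.6]
opening: 0.261
gripper_force: 58.9
```

```bash
python3 - <<'E'
from h import *
s=bot.sense(); print(s['clock'],s['position'],s['qpos'],s['opening'],s['gripper_force'],s['wrist_force'],s['wrist_torque'])
E
```

```text
5.1333 [0.4539 0.1491 0.028 ] [ 0.7337  0.2369 -0.6345  0.0052 -0.708   0.7294] 0.26145434413213237 58.90655279159546 [  3.7522 -15.2572  -1.6324] [-5.094  -1.3846  0.0209]
```

Gripped the tab (opening 0.26, 59 N). Now I'll work out the arc.

```bash
cat > arc.py <<'E'
from h import *
yaw=-6;k=.041;ux=np.array([np.cos(np.radians(yaw)),np.sin(np.radians(yaw)),0])
H=np.array([.4539,.1491,.067])+.182*ux;H[2]=.0625
def pose(th,tilt):
    t=np.radians(th);Rt=tool(yaw,tilt);x=-.182*np.cos(t)+.005*np.sin(t);z=.182*np.sin(t)+.005*np.cos(t)
    return H+x*ux+[0,0,z]+k*Rt.apply([0,0,1]),Rt
def arc(th0,th1,ti0,ti1,n,g=1):
    p,Rc=pose(th0,ti0)
    for i in range(1,n+1):
        q,Rq=pose(th0+(th1-th0)*i/n,ti0+(ti1-ti0)*i/n)
        print([round(float(x),1) for x in (Rc.inv()*Rq).as_rotvec(degrees=True)]+[round(float(x),2) for x in Rc.inv().apply(q-p)*100]+[g]); p,Rc=q,Rq
    print('end',p)
E
python3 -c "
from arc import *
print(pose(0,0)[0]);arc(0,98,0,-12,25)"
```

```text
[0.4539 0.1491 0.0265]
[0.0, -0.5, 0.0, 0.04, -0.0, -1.24, 1]
[-0.0, -0.5, 0.0, 0.12, 0.0, -1.24, 1]
[-0.0, -0.5, -0.0, 0.19, -0.0, -1.23, 1]
[0.0, -0.5, 0.0, 0.26, 0.0, -1.21, 1]
[-0.0, -0.5, 0.0, 0.34, -0.0, -1.19, 1]
[-0.0, -0.5, 0.0, 0.41, 0.0, -1.16, 1]
[0.0, -0.5, 0.0, 0.48, -0.0, -1.14, 1]
[0.0, -0.5, 0.0, 0.54, -0.0, -1.1, 1]
[0.0, -0.5, 0.0, 0.61, 0.0, -1.07, 1]
[0.0, -0.5, -0.0, 0.67, -0.0, -1.03, 1]
[0.0, -0.5, 0.0, 0.73, -0.0, -0.98, 1]
[0.0, -0.5, 0.0, 0.79, 0.0, -0.93, 1]
[0.0, -0.5, -0.0, 0.84, -0.0, -0.88, 1]
[0.0, -0.5, -0.0, 0.89, 0.0, -0.83, 1]
[0.0, -0.5, -0.0, 0.94, -0.0, -0.77, 1]
[-0.0, -0.5, 0.0, 0.99, -0.0, -0.71, 1]
[0.0, -0.5, -0.0, 1.03, 0.0, -0.65, 1]
[0.0, -0.5, 0.0, 1.07, -0.0, -0.58, 1]
[0.0, -0.5, 0.0, 1.1, 0.0, -0.52, 1]
[0.0, -0.5, -0.0, 1.13, 0.0, -0.45, 1]
[0.0, -0.5, -0.0, 1.15, -0.0, -0.38, 1]
[-0.0, -0.5, 0.0, 1.17, 0.0, -0.31, 1]
[-0.0, -0.5, 0.0, 1.19, -0.0, -0.23, 1]
[0.0, -0.5, 0.0, 1.2, -0.0, -0.16, 1]
[0.0, -0.5, 0.0, 1.21, 0.0, -0.08, 1]
end [0.6565 0.1278 0.2019]
```

>>> apply_moves(
  plan=[
    [0,-0.5,0,0.05,0.15,-1.25,1],
    [0,-0.5,0,0.1,0.15,-1.25,1],
    [0,-0.5,0,0.2,0,-1.25,1],
    [0,-0.5,0,0.25,0,-1.2,1],
    [0,-0.5,0,0.35,0,-1.2,1],
  ],
)

```text
clock: 5.55
position: [0.4662, 0.1476, 0.0906]
tcp_rot: [0.998, -0.052, -0.022, 0.001]
wrist_force: [9.0, -7.4, -9.0]
opening: 0.26
gripper_force: 59.1
```

>>> apply_moves(
  plan=[
    [0,-0.5,0,0.4,0,-1.15,1],
    [0,-0.5,0,0.5,0,-1.15,1],
    [0,-0.5,0,0.55,0,-1.1,1],
    [0,-0.5,0,0.6,0,-1.05,1],
    [0,-0.5,0,0.65,0,-1.05,1],
  ],
)

```text
clock: 5.97
position: [0.496, 0.1439, 0.1429]
tcp_rot: [0.998, -0.052, -0.044, 0.001]
wrist_force: [9.2, -7.2, -13.3]
opening: 0.264
gripper_force: 59.4
```

```bash
python3 - <<'E'
from arc import *
s=bot.sense(); print(s['clock'],s['position'],s['opening'],s['gripper_force'],s['wrist_force'],s['qpos']);print(pose(39.2,-4.8)[0])
E
```

```text
5.9667 [0.496  0.1439 0.1429] 0.26360367433555415 59.38409686088562 [  9.2431  -7.161  -13.3001] [ 0.6175  0.2043 -0.3275 -0.0602 -1.1098  0.8778]
[0.4944 0.1448 0.1405]
```

Going well, with the tab pivoting in the pads.

>>> apply_moves(
  plan=[
    [0,-0.5,0,0.75,0,-1.0,1],
    [0,-0.5,0,0.8,0,-0.95,1],
    [0,-0.5,0,0.85,0,-0.9,1],
    [0,-0.5,0,0.9,0,-0.8,1],
    [0,-0.5,0,0.95,0,-0.8,1],
  ],
)

```text
clock: 6.38
position: [0.5411, 0.1384, 0.1817]
tcp_rot: [0.996, -0.052, -0.068, 0.0]
wrist_force: [1.6, -9.5, -13.4]
opening: 0.264
gripper_force: 59.3
```

>>> apply_moves(
  plan=[
    [0,-0.5,0,1.0,0,-0.7,1],
    [0,-0.5,0,1.05,0,-0.65,1],
    [0,-0.5,0,1.05,0,-0.6,1],
    [0,-0.5,0,1.1,0,-0.5,1],
    [0,-0.5,0,1.15,0,-0.45,1],
  ],
)

```text
clock: 6.8
position: [0.5971, 0.1316, 0.2024]
tcp_rot: [0.995, -0.052, -0.091, -0.0]
wrist_force: [-2.5, -11.9, -11.3]
opening: 0.263
gripper_force: 59.3
```

>>> apply_moves(
  plan=[
    [0,-0.5,0,1.15,0,-0.4,1],
    [0,-0.5,0,1.15,0,-0.3,1],
    [0,-0.5,0,1.2,0,-0.25,1],
    [0,-0.5,0,1.2,0,-0.15,1],
    [0,-0.5,0,1.2,0,-0.1,1],
  ],
)

```text
clock: 7.22
position: [0.6567, 0.1243, 0.2031]
tcp_rot: [0.992, -0.053, -0.113, -0.001]
wrist_force: [-4.8, -13.5, -5.0]
opening: 0.261
gripper_force: 58.9
```

```bash
python3 - <<'E'
from arc import *
s=bot.sense(); print(s['clock'],s['position'],s['opening'],s['gripper_force'],s['wrist_force'],s['qpos']);print(pose(98,-12)[0])
G=s['position']-k*R.from_quat(s['tcp_rot']).apply([0,0,1]);v=G-H;print(np.degrees(np.arctan2(v[2],-v@ux)),np.linalg.norm(v))
E
```

```text
7.2167 [0.6567 0.1243 0.2031] 0.2611514559767636 58.899659514427185 [ -4.7941 -13.4582  -4.9548] [ 0.4133  0.4971  0.2481 -0.102  -1.5238  1.0669]
[0.6565 0.1278 0.2019]
99.89358337814033 0.18331801618072174
```

>>> apply_moves(
  plan=[
    [0,0,0,0,0,0,-0.2],
    [0,0,0,0,0,0,-0.2],
    [0,0,0,0,0,0,-0.2],
    [0,0,0,0,0,-1.5,-0.2],
    [0,0,0,0,0,-3,-0.2],
  ],
)

```text
clock: 7.63
position: [0.6664, 0.1288, 0.2453]
tcp_rot: [0.992, -0.051, -0.112, -0.003]
wrist_force: [1.0, 0.6, 0.6]
opening: 0.597
gripper_force: 0.0
```

```bash
python3 - <<'E'
from h import *
s=bot.sense(); print(s['clock'],s['position'],s['opening'])
for n,f,exp in(('side','s0',(235,265)),('scene','c0',(172,193))):
    rgb,ci=shot(n,'d'+f); b=rgb.astype(int)
    im=cv2.cvtColor(rgb,cv2.COLOR_RGB2HSV); x,y=exp; print(im[y-14:y+14:2,x-17],)
    m=((im[...,0]<8)|(im[...,0]>174))&(im[...,1]>110)
    mm=np.zeros_like(m);mm[y-22:y+22,x-24:x+24]=m[y-22:y+22,x-24:x+24]
    pts=np.argwhere(mm)[:,::-1].astype(np.int32); print(len(pts))
    if len(pts)>20:
        k,l,st,ce=cv2.connectedComponentsWithStats(mm.astype(np.uint8),connectivity=8);i=1+st[1:,4].argmax()
        e=cv2.fitEllipse(cv2.convexHull(np.argwhere(l==i)[:,::-1].astype(np.int32))); print(n,st[i],e,onz(ci,*e[0],.014))
E
```

```text
7.6333 [0.6664 0.1288 0.2453] 0.5972368966898395
[[ 12 135 178]
 [ 12 134 175]
 [ 13 134 173]
 [ 12 136 176]
 [ 10 138 186]
 [  9 139 161]
 [  9 137 141]
 [  9 136 139]
 [  9 140 146]
 [  9 140 178]
 [ 11 137 173]
 [ 12 134 165]
 [ 12 135 166]
 [ 12 135 166]]
0
[[ 14 183 176]
 [ 14 180 188]
 [ 13 180 203]
 [ 14 176 213]
 [ 14 182 199]
 [ 13 184 214]
 [ 12 185 234]
 [ 11 180 235]
 [ 12 178 236]
 [ 14 179 231]
 [ 14 175 214]
 [ 14 177 208]
 [ 14 178 206]
 [ 14 180 207]]
21Traceback (most recent call last):
  File "<stdin>", line 11, in <module>
cv2.error: OpenCV(4.12.0) /io/opencv/modules/imgproc/src/shapedescr.cpp:361: error: (-201:Incorrect size of input array) There should be at least 5 points to fit the ellipse in function 'fitEllipseNoDirect'
```

```bash
python3 - <<'E'
from h import *
S=bot.camera_info('side');C=bot.camera_info('scene')
print('dish',tri(ray(S,234.6,262.5),ray(C,171.7,191.2)),onz(S,234.6,262.5,.022),onz(C,171.7,191.2,.022))
plan([.49,.148,.27],tool(-6,0),7,-.2)
E
```

```text
dish (array([ 0.4465, -0.2022,  0.0225]), np.float64(0.0008177791501481492)) [ 0.4471 -0.2026  0.022 ] [ 0.4455 -0.2016  0.022 ]
per row turn [0.01 1.72 0.02] |dp|mm 26.10655332040581
[0.0, 1.7, 0.0, -2.59, -0.01, 0.31, -0.2]
[0.0, 1.7, 0.0, -2.6, -0.01, 0.23, -0.2]
[0.0, 1.7, 0.0, -2.61, -0.01, 0.15, -0.2]
[0.0, 1.7, 0.0, -2.61, -0.01, 0.07, -0.2]
[0.0, 1.7, 0.0, -2.61, -0.01, -0.01, -0.2]
[0.0, 1.7, 0.0, -2.61, -0.01, -0.09, -0.2]
[0.0, 1.7, 0.0, -2.61, -0.01, -0.16, -0.2]
```

>>> apply_moves(
  plan=[
    [0,1.7,0,0,0,-1.5,-0.2],
    [0,1.7,0,-2.6,0,0.3,-0.2],
    [0,1.7,0,-3,0,0.2,-0.2],
    [0,1.7,0,-3,0,0.1,-0.2],
    [0,1.7,0,-3,0,0,-0.2],
  ],
)

```text
clock: 8.15
position: [0.5554, 0.14, 0.2732]
tcp_rot: [0.998, -0.051, -0.033, -0.0]
wrist_force: [-0.1, 2.4, 1.2]
opening: 0.602
gripper_force: 0.0
```

>>> apply_moves(
  plan=[
    [0,1.7,0,-3,0,0,-0.2],
    [0,1.7,0,-3,0,0,-0.2],
    [0,0,0,0,0,0,-0.2],
    [0,0,0,0,0,0,-0.2],
    [0,0,0,0,0,0,-0.2],
  ],
)

```text
clock: 8.57
position: [0.497, 0.1466, 0.2772]
tcp_rot: [0.999, -0.051, -0.004, 0.0]
wrist_force: [-0.1, 0.6, -0.5]
opening: 0.599
gripper_force: 0.0
```

```bash
python3 - <<'E'
from h import *
s=bot.sense(); print(s['clock'],s['position'],s['tcp_rot'],s['qpos'])
im,ci=shot('wrist','spind'); np.save('spind_ext.npy',ci['extrinsics'])
print('spindle~',proj(ci,[.556,.1415,.055]))
# next: dish, yaw choose -90 (x_tool = -y)
d=np.array([.4465,-.2022,0]); 
for yaw in(-60,-30): 
    Rt=tool(yaw,0);p=d-.06*Rt.apply([1,0,0]);p[2]=.22;print(p);plan(p,Rt,10,-.2)
E
```

```text
8.5667 [0.497  0.1466 0.2772] [ 0.9987 -0.0508 -0.0042  0.0005] [ 0.6619  0.0621 -0.1988 -0.005  -1.3169  0.8086]
spindle~ [256.8741 102.4361]
[ 0.4165 -0.1502  0.22  ]
per row turn [0.04 0.04 5.41] |dp|mm 31.276298718786606
[0.0, 0.0, 5.4, -0.5, 3.03, 0.58, -0.2]
[0.0, 0.0, 5.4, -0.21, 3.07, 0.57, -0.2]
[0.0, 0.0, 5.4, 0.08, 3.07, 0.57, -0.2]
[0.0, 0.0, 5.4, 0.37, 3.05, 0.57, -0.2]
[0.0, 0.0, 5.4, 0.66, 3.0, 0.57, -0.2]
[0.0, 0.0, 5.4, 0.94, 2.93, 0.57, -0.2]
[0.0, 0.0, 5.4, 1.21, 2.83, 0.57, -0.2]
[0.0, 0.0, 5.4, 1.47, 2.7, 0.57, -0.2]
[0.0, 0.0, 5.4, 1.72, 2.55, 0.57, -0.2]
[0.0, 0.0, 5.4, 1.95, 2.38, 0.57, -0.2]
[ 0.3945 -0.1722  0.22  ]
per row turn [0.02 0.05 2.41] |dp|mm 33.9673306260214
[0.0, 0.1, 2.4, -0.69, 3.27, 0.58, -0.2]
[0.0, 0.1, 2.4, -0.55, 3.3, 0.58, -0.2]
[0.0, 0.1, 2.4, -0.42, 3.32, 0.58, -0.2]
[0.0, 0.1, 2.4, -0.28, 3.34, 0.57, -0.2]
[0.0, 0.1, 2.4, -0.14, 3.35, 0.57, -0.2]
[0.0, 0.1, 2.4, 0.0, 3.35, 0.57, -0.2]
[0.0, 0.1, 2.4, 0.14, 3.35, 0.57, -0.2]
[0.0, 0.1, 2.4, 0.29, 3.34, 0.57, -0.2]
[0.0, 0.1, 2.4, 0.42, 3.32, 0.57, -0.2]
[0.0, 0.1, 2.4, 0.56, 3.3, 0.57, -0.2]
```

>>> apply_moves(
  plan=[
    [0,0,5.4,-0.5,3,0.5,-0.2],
    [0,0,5.4,-0.2,3.1,0.5,-0.2],
    [0,0,5.4,0.1,3.1,0.5,-0.2],
    [0,0,5.4,0.4,3,0.5,-0.2],
    [0,0,5.4,0.7,3,0.5,-0.2],
  ],
)

```text
clock: 9.03
position: [0.4579, -0.0038, 0.2509]
tcp_rot: [0.958, -0.286, -0.005, 0.003]
wrist_force: [1.2, -0.1, 0.1]
opening: 0.599
gripper_force: 0.0
```

>>> apply_moves(
  plan=[
    [0,0,5.4,0.9,2.9,0.6,-0.2],
    [0,0,5.4,1.2,2.8,0.6,-0.2],
    [0,0,5.4,1.5,2.7,0.6,-0.2],
    [0,0,5.4,1.7,2.5,0.6,-0.2],
    [0,0,5.4,2,2.4,0.6,-0.2],
  ],
)

```text
clock: 9.45
position: [0.4178, -0.1522, 0.2218]
tcp_rot: [0.865, -0.502, -0.004, 0.004]
wrist_force: [0.7, -0.8, -0.3]
opening: 0.6
gripper_force: 0.0
```

```bash
python3 - <<'E'
from h import *
im,ci=shot('wrist','dish'); s=bot.sense(); print(s['clock'],s['position'],s['tcp_rot'],s['qpos'])
np.save('dish_ext.npy',ci['extrinsics'])
c=proj(ci,[.4465,-.2022,.022]);print('dish px',c)
f=lambda im,x,y,w,h,k:cv2.resize(im[y:y+h,x:x+w],None,fx=k,fy=k,interpolation=cv2.INTER_CUBIC)
x,y=[int(v) for v in c]
x0,y0=max(0,min(x-66,512-133)),max(0,min(y-66,384-133))
sp=cv2.imread('pics/spind.png')[:,:,::-1]; o=np.zeros((600,800,3),np.uint8)
o[:400,:400]=f(sp,190,35,134,134,3)[:400,:400]; o[:399,401:800]=f(im,x0,y0,133,133,3); print(x0,y0)
sc,_=shot('side','s6'); o[400:600,:400]=f(sc,190,130,134,67,3)[:200,:400]
sc,_=shot('scene','sc6'); o[400:600,400:]=f(sc,220,100,134,67,3)[:200,:400]
cv2.imwrite('pics/last.png',o[:,:,::-1])
E
```

```text
9.5 [ 0.4157 -0.1553  0.2205] [ 0.8629 -0.5053 -0.0057  0.0052] [ 0.0912 -0.0368 -0.4318  0.0019 -1.191   0.4194]
dish px [256.4772 103.7126]
190 37
```

View pics/last.png

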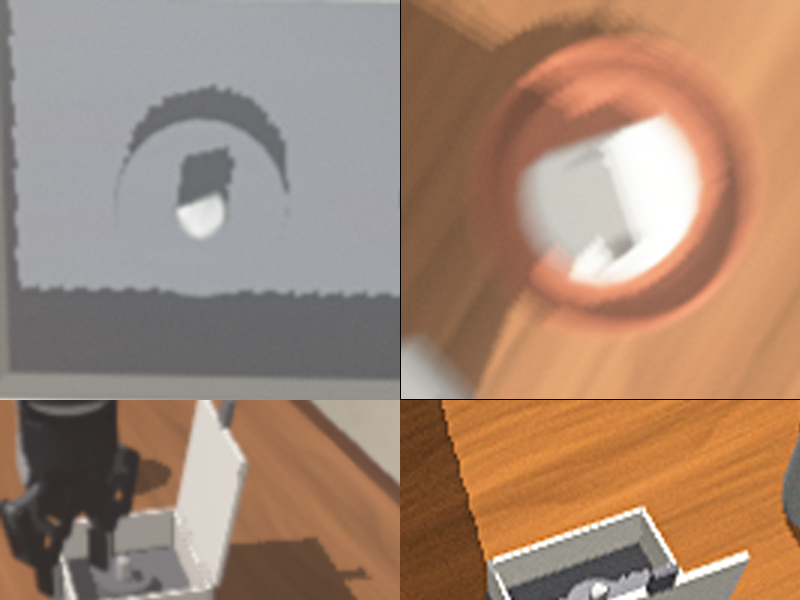

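The last picture shows the lid open. On the spindle the bright D has its flat (chord) from about (249,104) to (266,99) in the wrist image, rounded side below. The reamer in the dish has its flat on the upper-left side, but that shot is motion-blurred, so I'll take a new still one and measure it by code.

```bash
python3 - <<'E'
from h import *
im,ci=shot('wrist','dish2'); s=bot.sense(); print(s['clock'],s['position'],s['tcp_rot'],s['qd'])
from scipy.optimize import least_squares
# spindle
sp=cv2.imread('pics/spind.png',0);cs=dict(ci);cs['extrinsics']=np.load('spind_ext.npy')
print(sp[94:120,242:276])
# reamer
h=cv2.cvtColor(im,cv2.COLOR_RGB2HSV); m=(h[...,1]<60)
mm=np.zeros(m.shape,np.uint8);mm[50:160,200:310]=m[50:160,200:310]
k,l,st,ce=cv2.connectedComponentsWithStats(mm);i=1+st[1:,4].argmax();print(st[i],ce[i])
g=cv2.cvtColor(im,cv2.COLOR_RGB2GRAY);x,y,w,hh=st[i][:4];G=np.where(l==i,g,0)
print((x,y));print('\n'.join(' '.join('%3d'%v for v in r) for r in G[y:y+hh:2,x:x+w:2]))
E
```

```text
9.65 [ 0.4179 -0.1516  0.2218] [ 0.8658 -0.5004 -0.0049  0.0044] [ 0.0392 -0.0076  0.0058 -0.0011 -0.      0.0023]
[[165 163 165 163 165 164 167 161 133 110 106 109 107 109 109 107 108 108
  108 108 107 107 107 103 113 148 164 165 164 164 165 165 164 165]
 [165 164 164 167 165 166 165 159 130 110 106 107 109 107 107 110 107 108
  107 107 109 106 107 110 120 148 163 167 163 167 165 164 165 165]
 [165 164 165 163 164 166 165 148 123 109 107 108 107 109 108 107 106 106
  107 106 108 107 111 127 141 156 165 165 165 163 165 165 165 164]
 [164 164 163 165 165 167 161 135 111 107 106 107 108 107 106 107 109 107
  106 108 108 107 110 133 154 165 164 165 163 165 163 163 164 163]
 [164 164 164 165 164 165 160 132 108 106 108 107 106 107 108 106 107 108
  111 118 119 111 108 123 149 164 164 164 164 163 164 163 165 164]
 [163 163 163 163 164 165 161 132 109 105 106 109 106 105 108 109 115 123
  133 144 144 128 110 114 145 165 164 163 164 163 163 163 164 165]
 [165 163 163 163 163 166 160 131 107 105 106 107 108 111 118 129 142 153
  169 179 175 152 121 114 146 163 165 163 163 164 164 165 164 162
[... 5082 characters left out ...]
 255 255 255 255 244   0   0
  0   0   0 146 184 202 203 203 204 201 248 249 205 167 160 161 159 165 221 253 254 255 255 255 251   0   0   0
  0   0   0   0   0 185 202 204 203 212 255 254 220 182 160 158 173 244 253 251 252 255 255 251   0   0   0   0
  0   0   0   0   0   0 182 199 202 237 255 255 255 227 160 201 247 252 249 247 247 255 251   0   0   0   0   0
  0   0   0   0   0   0   0 174 185 255 255 255 255 243 219 250 249 248 252 254 253 234   0   0   0   0   0   0
  0   0   0   0   0   0   0   0   0 245 254 255 255 255 254 249 254 255 254 238   0   0   0   0   0   0   0   0
  0   0   0   0   0   0   0   0   0   0   0   0 230 244 246 236 223   0   0   0   0   0   0   0   0   0   0   0
```

```bash
python3 - <<'E'
from h import *
from scipy.optimize import least_squares
ci=bot.camera_info('wrist'); s=bot.sense()
sp=cv2.imread('pics/spind.png',0).astype(np.float32);cs=dict(ci);cs['extrinsics']=np.load('spind_ext.npy')
u=cv2.resize(sp[94:120,242:276],None,fx=8,fy=8,interpolation=cv2.INTER_CUBIC)
c=max(cv2.findContours((u>196).astype(np.uint8),0,cv2.CHAIN_APPROX_NONE)[0],key=len)[:,0]
px=(c+.5)/8-.5+[242,94]; P=np.array([onz(cs,a,b,.055)[:2] for a,b in px])
# chord direction from px estimate
ch=(px[:,1]<104.3-(px[:,0]-248.5)*.33+1.2)
f=lambda v:np.hypot(P[~ch,0]-v[0],P[~ch,1]-v[1])-v[2]
r=least_squares(f,[*P.mean(0),.009],loss='soft_l1',f_scale=3e-4);print('spindle',r.x,'rms',np.std(f(r.x)))
sel=ch&(px[:,0]>250.5)&(px[:,0]<261.5);Q=P[sel];q0=Q.mean(0);d=np.linalg.svd(Q-q0)[2][0];n=np.array([-d[1],d[0]]);n*=np.sign(n@(q0-r.x[:2]))
print('flat yaw deg',np.degrees(np.arctan2(n[1],n[0])),'dist',n@(q0-r.x[:2]),len(Q))
# reamer
e1=onz(ci,256.5,88,.057);e2=onz(ci,265,116,.057);x=(e1-e2)[:2];L=np.linalg.norm(x);x/=L
yy=np.array([-x[1],x[0]]);rt=(onz(ci,280,100,.057)-onz(ci,260,100,.057))[:2];sg=np.sign(rt@yy)
mid=(e1+e2)[:2]/2+sg*.007*yy;print('fin yaw',np.degrees(np.arctan2(x[1],x[0])),'len',L,'centre',mid)
a=onz(ci,229,93.5,.025);b=onz(ci,266,79.5,.025);t=(b-a)[:2];t/=np.linalg.norm(t);nn=np.array([-t[1],t[0]]);nn*=np.sign(nn@x)
print('skirt flat yaw',np.degrees(np.arctan2(nn[1],nn[0])),'centre dist to flat',nn@(a[:2]-mid))
# skirt circle extents
im=cv2.cvtColor(cv2.imread('pics/dish2.png'),cv2.COLOR_BGR2HSV);m=np.zeros(im.shape[:2],np.uint8);m[50:160,200:310]=(im[50:160,200:310,1]<60)
c=max(cv2.findContours(m,0,cv2.CHAIN_APPROX_NONE)[0],key=len)[:,0];P=np.array([onz(ci,*q,.025)[:2] for q in c]);rem=(P-a[:2])@nn<-.006
f=lambda v:np.hypot(P[rem,0]-v[0],P[rem,1]-v[1])-v[2]
r=least_squares(f,[*mid,.029],loss='soft_l1',f_scale=1e-3);print('skirt',r.x,nn@(a[:2]-r.x[:2]))
print(s['position'],R.from_quat(s['tcp_rot']).as_matrix()[:,0],s['qpos'])
E
```

```text
spindle [0.5525 0.1424 0.0082] rms 0.0002371688225527006
flat yaw deg 9.900823967623673 dist 0.003853453226153621 88
fin yaw -42.44756460871372 len 0.026742496599791936 centre [ 0.4398 -0.2105]
skirt flat yaw -40.2506620937904 centre dist to flat 0.018550859783479656
skirt [ 0.4482 -0.1999  0.0283] 0.018897656173424905
[ 0.4179 -0.1516  0.2218] [ 0.4991 -0.8665 -0.004 ] [ 0.0995 -0.0376 -0.4293  0.0016 -1.1921  0.4225]
```

>>> apply_moves(
  plan=[
    [0,0,6.5,0,0,0.3,-0.2],
    [0,0,6.5,0,0,0.3,-0.2],
    [0,0,6.5,0,0,0.3,-0.2],
    [0,0,6.5,0,0,0.3,-0.2],
    [0,0,6.5,0,0,0.3,-0.2],
  ],
)

```text
clock: 10.07
position: [0.4184, -0.1498, 0.2071]
tcp_rot: [-0.691, 0.723, 0.003, -0.005]
wrist_force: [-0.1, 0.1, -1.1]
opening: 0.602
gripper_force: 0.0
```

>>> apply_moves(
  plan=[
    [0,0,6.5,0,0,0.3,-0.2],
    [0,0,6.5,0,0,0.3,-0.2],
    [0,0,6.5,0,0,0.3,-0.2],
    [0,0,6.5,0,0,0.3,-0.2],
    [0,0,6.5,0,0,0.3,-0.2],
  ],
)

```text
clock: 10.48
position: [0.4183, -0.1497, 0.1921]
tcp_rot: [-0.461, 0.887, 0.002, -0.006]
wrist_force: [0.3, 0.6, -0.2]
opening: 0.598
gripper_force: 0.0
```

>>> apply_moves(
  plan=[
    [0,0,6.5,0,0,0.3,-0.2],
    [0,0,6.5,0,0,0.3,-0.2],
    [0,0,6.5,0,0,0.3,-0.2],
    [0,0,6.5,0,0,0.3,-0.2],
    [0,0,6.5,0,0,0.3,-0.2],
  ],
)

```text
clock: 10.9
position: [0.4181, -0.1498, 0.1771]
tcp_rot: [-0.194, 0.981, -0.0, -0.006]
wrist_force: [-0.7, -0.2, -0.2]
opening: 0.601
gripper_force: 0.0
```

>>> apply_moves(
  plan=[
    [0,0,6.5,0,0,0.3,-0.2],
    [0,0,6.5,0,0,0.3,-0.2],
    [0,0,6.5,0,0,0.3,-0.2],
    [0,0,6.5,0,0,0.3,-0.2],
    [0,0,6.5,0,0,0.3,-0.2],
  ],
)

```text
clock: 11.32
position: [0.418, -0.1498, 0.1622]
tcp_rot: [0.088, 0.996, -0.002, -0.006]
wrist_force: [-0.1, -1.0, 0.0]
opening: 0.598
gripper_force: 0.0
```

```bash
python3 - <<'E'
from h import *
s=bot.sense(); print(s['clock'],s['position'],s['qpos'])
plan([.4488,-.2,.12],tool(138.5,0),5,-.2)
E
```

```text
11.3167 [ 0.418  -0.1498  0.1622] [ 0.1039  0.0106 -0.5261  0.0016 -1.0459 -1.8519]
per row turn [-0.09 -0.11  6.28] |dp|mm 14.479035161869573
[-0.1, -0.1, 6.3, -0.79, -0.88, 0.84, -0.2]
[-0.1, -0.1, 6.3, -0.88, -0.79, 0.84, -0.2]
[-0.1, -0.1, 6.3, -0.96, -0.69, 0.84, -0.2]
[-0.1, -0.1, 6.3, -1.03, -0.58, 0.84, -0.2]
[-0.1, -0.1, 6.3, -1.08, -0.46, 0.84, -0.2]
```

>>> apply_moves(
  plan=[
    [-0.1,-0.1,6.3,-0.8,-0.9,0.85,-0.2],
    [-0.1,-0.1,6.3,-0.9,-0.8,0.85,-0.2],
    [-0.1,-0.1,6.3,-0.95,-0.7,0.85,-0.2],
    [-0.1,-0.1,6.3,-1.05,-0.6,0.85,-0.2],
    [-0.1,-0.1,6.3,-1.1,-0.45,0.85,-0.2],
  ],
)

```text
clock: 11.73
position: [0.4496, -0.2013, 0.1191]
tcp_rot: [0.355, 0.935, 0.001, -0.0]
wrist_force: [-0.1, 0.2, 0.2]
opening: 0.599
gripper_force: 0.0
```

```bash
python3 - <<'E'
from h import *
im,ci=shot('wrist','dish3'); s=bot.sense(); print(s['clock'],s['position'],s['qpos'])
plan([.4488,-.2,.12],tool(138.5,0),1,-.2)
print('axis top',proj(ci,[.4488,-.2,.057]),'bottom',proj(ci,[.4488,-.2,.025]))
x=np.array([.749,-.663,0])
for t in(.013,-.013):
  for y in (.007,-.007): print(t,y,proj(ci,np.array([.4488,-.2,.057])+t*x+y*np.array([.663,.749,0])))
g=cv2.cvtColor(im,cv2.COLOR_RGB2GRAY);h=cv2.cvtColor(im,cv2.COLOR_RGB2HSV)
G=np.where(h[...,1]<60,g,0)
print('\n'.join('%3d|'%y+' '.join('%3d'%v for v in G[y,200:314:3]) for y in range(130,290,4)))
E
```

```text
11.7833 [ 0.4498 -0.2022  0.1174] [-0.0241  0.1378 -0.4987 -0.0017 -0.9361 -2.28  ]
per row turn [-0.01 -0.13 -0.57] |dp|mm 3.5240086410800404
[-0.0, -0.1, -0.6, 0.22, 0.09, -0.26, -0.2]
axis top [254.3714 190.7091] bottom [254.6126 180.0905]
0.013 0.007 [264.2865 208.3444]
0.013 -0.007 [244.5838 208.382 ]
-0.013 0.007 [264.4343 172.5383]
-0.013 -0.007 [244.1751 172.575 ]
130|  0   0   0   0   0   0   0   0   0   0   0   0   0   0   0   0   0   0   0   0   0   0   0   0   0   0   0   0   0   0   0   0   0   0   0   0   0   0
134|  0   0   0   0   0   0   0   0   0   0   0   0   0   0   0   0   0   0   0   0   0   0   0   0   0   0   0   0   0   0   0   0   0   0   0   0   0   0
138|  0   0   0   0   0   0   0   0   0   0   0   0   0   0   0   0   0   0   0   0   0   0   0   0   0   0   0   0   0   0   0   0   0   0   0   0   0   0
142|  0   0   0   0   0   0   0   0   0   0   0   0   0   0   0   0   0 192 185   0   0   0   0   0   0   0   0   0   0   0   0   0   0   0   0   0   0   0
146|  0   0   0   0   0   0   0   0   0   0   0   0 189 224 234 238 242 243 240 236 228 226 192   0  
[... 4814 characters left out ...]
   0   0   0   0   0   0   0   0   0   0   0   0   0   0   0   0   0   0   0
274|  0   0   0   0   0   0   0   0   0   0   0   0   0   0   0   0   0   0   0   0   0   0   0   0   0   0   0   0   0   0   0   0   0   0   0   0   0   0
278|  0   0   0   0   0   0   0   0   0   0   0   0   0   0   0   0   0   0   0   0   0   0   0   0   0   0   0   0   0   0   0   0   0   0   0   0   0   0
282|  0   0   0   0   0   0   0   0   0   0   0   0   0   0   0   0   0   0   0   0   0   0   0   0   0   0   0   0   0   0   0   0   0   0   0   0   0   0
286|  0   0   0   0   0   0   0   0   0   0   0   0   0   0   0   0   0   0   0   0   0   0   0   0   0   0   0   0   0   0   0   0   0   0   0   0   0   0
```

Fin top is at columns 242-262 and rows 172-209, aligned with the tool and within 1.5 mm of prediction. Descend.

```bash
python3 - <<'E'
from h import *
plan([.4479,-.201,.011],tool(138.5,0),6,-.2)
E
```

```text
per row turn [-0.   -0.02 -0.1 ] |dp|mm 17.735348859835877
[-0.0, -0.0, -0.1, 0.03, -0.01, 1.77, -0.2]
[-0.0, -0.0, -0.1, 0.03, -0.01, 1.77, -0.2]
[-0.0, -0.0, -0.1, 0.03, -0.01, 1.77, -0.2]
[-0.0, -0.0, -0.1, 0.03, -0.01, 1.77, -0.2]
[-0.0, -0.0, -0.1, 0.03, -0.01, 1.77, -0.2]
[-0.0, -0.0, -0.1, 0.04, -0.01, 1.77, -0.2]
```

>>> apply_moves(
  plan=[
    [0,0,0,0,0,2,-0.2],
    [0,0,0,0,0,2,-0.2],
    [0,0,0,0,0,2,-0.2],
    [0,0,0,0,0,2,-0.2],
    [0,0,0,0,0,0,-0.2],
  ],
)

```text
clock: 12.2
position: [0.4464, -0.2004, 0.0363]
tcp_rot: [0.352, 0.936, 0.0, -0.003]
wrist_force: [-0.5, -0.6, 0.3]
opening: 0.597
gripper_force: 0.0
```

```bash
python3 - <<'E'
from h import *
s=bot.sense(); print(s['clock'],s['position'],s['qpos'],s['wrist_force'])
plan([.4479,-.201,.010],tool(138.5,0),3,-.2)
E
```

```text
12.2 [ 0.4464 -0.2004  0.0363] [-0.021   0.2409 -0.5979 -0.0032 -0.738  -2.2679] [-0.4867 -0.5553  0.2862]
per row turn [-0.04 -0.11  0.07] |dp|mm 8.782134554902774
[-0.0, -0.1, 0.1, -0.06, 0.02, 0.88, -0.2]
[-0.0, -0.1, 0.1, -0.06, 0.02, 0.88, -0.2]
[-0.0, -0.1, 0.1, -0.05, 0.02, 0.88, -0.2]
```

>>> apply_moves(
  plan=[
    [0,0,0,0,0,0.9,-0.2],
    [0,0,0,0,0,0.9,-0.2],
    [0,0,0,-0.1,0,0.8,-0.2],
    [0,0,0,0,0,0,-0.2],
    [0,0,0,0,0,0,1],
  ],
)

```text
clock: 12.62
position: [0.4488, -0.202, 0.0134]
tcp_rot: [0.353, 0.935, 0.001, -0.001]
wrist_force: [0.0, -0.1, -0.2]
opening: 0.476
gripper_force: 0.0
```

>>> apply_moves(
  plan=[
    [0,0,0,0,0,0,1],
    [0,0,0,0,0,0,1],
    [0,0,0,0,0,0,1],
    [0,0,0,0,0,0,1],
    [0,0,0,0,0,0,1],
  ],
)

```text
clock: 13.03
position: [0.4494, -0.2022, 0.0142]
tcp_rot: [0.354, 0.935, 0.001, 0.0]
wrist_force: [0.2, 0.3, 5.6]
opening: 0.142
gripper_force: 59.6
```

```bash
python3 - <<'E'
from h import *
s=bot.sense(); print(s['clock'],s['position'],s['qpos'],s['wrist_force'],s['opening'],s['gripper_force']); plan([.4479,-.201,.010],tool(138.5,0),1,-.2)
E
```

```text
13.0333 [ 0.4494 -0.2022  0.0142] [-0.024   0.2762 -0.6188 -0.002  -0.6748 -2.2678] [0.1697 0.3203 5.6042] 0.14197144755678526 59.6220338344574
per row turn [ 0.09 -0.    0.09] |dp|mm 4.5755346378455215
[0.1, -0.0, 0.1, 0.19, -0.01, 0.42, -0.2]
```

Fin gripped (60 N). Lift.

>>> apply_moves(
  plan=[
    [0,0,0,0,0,-0.5,1],
    [0,0,0,0,0,-1.5,1],
    [0,0,0,0,0,-2.5,1],
    [0,0,0,0,0,-3,1],
    [0,0,0,0,0,-3,1],
  ],
)

```text
clock: 13.45
position: [0.4478, -0.2021, 0.1193]
tcp_rot: [0.354, 0.935, 0.0, -0.001]
wrist_force: [0.8, 0.3, -0.8]
opening: 0.142
gripper_force: 58.8
```

>>> apply_moves(
  plan=[
    [0,0,0,0,0,-3,1],
    [0,0,0,0,0,-2,1],
    [0,0,0,0,0,0,1],
    [0,0,0,0,0,0,1],
    [0,0,0,0,0,0,1],
  ],
)

```text
clock: 13.87
position: [0.4481, -0.202, 0.1678]
tcp_rot: [0.354, 0.935, 0.001, -0.001]
wrist_force: [-0.0, 1.6, -0.8]
opening: 0.146
gripper_force: 58.8
```

```bash
python3 - <<'E'
from h import *
im,ci=shot('wrist','held'); shot('side','sheld'); s=bot.sense(); p=s['position'];Rm=R.from_quat(s['tcp_rot']); print(s['clock'],p,s['qpos'],s['wrist_force'],s['opening'],s['gripper_force'])
# predicted features in tool frame: axis offset a along x_tool, skirt bottom at depth
for a in(0,.002): 
  for z in(-.04,-.02,0.0,.01): print(a,z,proj(ci,p+Rm.apply([a,0,z])),'rear foot +26',proj(ci,p+Rm.apply([a+.026,0,z])))
g=cv2.cvtColor(im,cv2.COLOR_RGB2GRAY);h=cv2.cvtColor(im,cv2.COLOR_RGB2HSV)
G=np.where(h[...,1]<60,g,0)
print('\n'.join('%3d|'%y+' '.join('%3d'%v for v in G[y,196:314:4]) for y in range(130,270,3)))
plan([.5525,.1424,.19],tool(189.9,0),13,1)
E
```

```text
13.9667 [ 0.4479 -0.2021  0.1672] [-0.0245  0.0849 -0.4322 -0.0021 -1.0564 -2.2683] [-1.6363 -0.272  -1.5346] 0.14698971325701116 58.82852554321289
0 -0.04 [251.5502 258.1423] rear foot +26 [251.2692 198.2769]
0 -0.02 [252.1423 238.9271] rear foot +26 [251.9187 185.6911]
0 0.0 [252.6076 223.8119] rear foot +26 [252.4247 175.8782]
0 0.01 [252.8048 217.4009] rear foot +26 [252.6381 171.7398]
0.002 -0.04 [251.5299 253.7285] rear foot +26 [251.2459 193.4329]
0.002 -0.02 [252.126  234.9845] rear foot +26 [251.9003 181.4068]
0.002 0.0 [252.5942 220.2491] rear foot +26 [252.4098 172.0375]
0.002 0.01 [252.7925 214.0017] rear foot +26 [252.6245 168.0881]
130|  0   0   0   0   0   0   0   0   0   0   0   0   0   0   0   0   0   0   0   0   0   0   0   0   0   0   0   0   0   0
133|  0   0   0   0   0   0   0   0   0   0   0   0   0   0   0   0   0   0   0   0   0   0   0   0   0   0   0   0   0   0
136|  0   0   0   0   0   0   0   0   0   0   0   0   0   0   0   0   0   0   0   0   0   0   0   0   0   0   0   0   0   0
139|  0   0   0   0   0   0   0   0   0   0   0   0   0   0   0   0   0   
[... 5263 characters left out ...]
09  67  66  68  68  65  66  66  74 178  73  57 156 155 157 214 241 241 240 182  72 168 157  53  60  54  53  43  43  39
per row turn [ 0.01 -0.01 -3.95] |dp|mm 27.75129393948372
[0.0, -0.0, -3.9, 1.15, 2.52, -0.17, 1]
[0.0, -0.0, -3.9, 0.97, 2.59, -0.17, 1]
[0.0, -0.0, -3.9, 0.79, 2.65, -0.17, 1]
[0.0, -0.0, -3.9, 0.61, 2.7, -0.17, 1]
[0.0, -0.0, -3.9, 0.42, 2.74, -0.17, 1]
[0.0, -0.0, -3.9, 0.23, 2.76, -0.17, 1]
[0.0, -0.0, -3.9, 0.04, 2.77, -0.17, 1]
[0.0, -0.0, -3.9, -0.15, 2.77, -0.18, 1]
[0.0, -0.0, -3.9, -0.34, 2.75, -0.18, 1]
[0.0, -0.0, -3.9, -0.53, 2.72, -0.18, 1]
[0.0, -0.0, -3.9, -0.71, 2.68, -0.18, 1]
[0.0, -0.0, -3.9, -0.9, 2.62, -0.18, 1]
[0.0, -0.0, -3.9, -1.08, 2.55, -0.18, 1]
```

Reamer held level. The tool frame and wrist camera differ by 1-3 mm, so I'll do the final alignment in one wrist image at the insertion yaw. First go near the spindle.

```bash
python3 - <<'E'
from h import *
plan([.592,.149,.25],tool(189.9,0),15,1,[.448,-.202,.25])
E
```

```text
per row turn [ 0.   -0.01 -3.42] |dp|mm 25.292686690029587
[0.0, -0.0, -3.4, 0.83, 2.39, 0.0, 1]
[0.0, -0.0, -3.4, 0.68, 2.43, 0.0, 1]
[0.0, -0.0, -3.4, 0.54, 2.47, 0.0, 1]
[0.0, -0.0, -3.4, 0.39, 2.5, 0.0, 1]
[0.0, -0.0, -3.4, 0.24, 2.52, 0.0, 1]
[0.0, -0.0, -3.4, 0.09, 2.53, 0.0, 1]
[0.0, -0.0, -3.4, -0.06, 2.53, 0.0, 1]
[0.0, -0.0, -3.4, -0.21, 2.52, 0.0, 1]
[0.0, -0.0, -3.4, -0.36, 2.5, -0.0, 1]
[0.0, -0.0, -3.4, -0.51, 2.48, -0.0, 1]
[0.0, -0.0, -3.4, -0.66, 2.44, -0.0, 1]
[0.0, -0.0, -3.4, -0.8, 2.4, -0.0, 1]
[0.0, -0.0, -3.4, -0.95, 2.35, -0.0, 1]
[0.0, -0.0, -3.4, -1.08, 2.29, -0.0, 1]
[0.0, -0.0, -3.4, -1.22, 2.22, -0.0, 1]
```

>>> apply_moves(
  plan=[
    [0,0,0,0,0,-2,1],
    [0,0,0,0,0,-2.5,1],
    [0,0,0,0,0,-2.5,1],
    [0,0,0,0,0,-1.3,1],
    [0,0,0,0,0,0,1],
  ],
)

```text
clock: 14.38
position: [0.4501, -0.2028, 0.2536]
tcp_rot: [0.353, 0.935, 0.001, 0.001]
wrist_force: [0.4, -0.6, -1.9]
opening: 0.147
gripper_force: 58.8
```

>>> apply_moves(
  plan=[
    [0,0,-3.4,0.8,2.4,0,1],
    [0,0,-3.4,0.7,2.4,0,1],
    [0,0,-3.4,0.55,2.5,0,1],
    [0,0,-3.4,0.4,2.5,0,1],
    [0,0,-3.4,0.25,2.5,0,1],
  ],
)

```text
clock: 14.8
position: [0.4962, -0.0843, 0.2497]
tcp_rot: [0.21, 0.978, 0.0, -0.002]
wrist_force: [-0.1, 0.1, -1.3]
opening: 0.147
gripper_force: 58.9
```

>>> apply_moves(
  plan=[
    [0,0,-3.4,0.1,2.5,0,1],
    [0,0,-3.4,-0.05,2.5,0,1],
    [0,0,-3.4,-0.2,2.5,0,1],
    [0,0,-3.4,-0.35,2.5,0,1],
    [0,0,-3.4,-0.5,2.5,0,1],
  ],
)

```text
clock: 15.22
position: [0.5437, 0.0322, 0.2497]
tcp_rot: [0.063, 0.998, 0.0, -0.002]
wrist_force: [-0.5, -0.2, -1.3]
opening: 0.142
gripper_force: 58.9
```

>>> apply_moves(
  plan=[
    [0,0,-3.4,-0.65,2.4,0,1],
    [0,0,-3.4,-0.8,2.4,0,1],
    [0,0,-3.4,-0.95,2.3,0,1],
    [0,0,-3.4,-1.1,2.3,0,1],
    [0,0,-3.4,-1.2,2.2,0,1],
  ],
)

```text
clock: 15.63
position: [0.5922, 0.148, 0.2495]
tcp_rot: [-0.085, 0.996, 0.0, -0.002]
wrist_force: [0.7, -0.6, -2.7]
opening: 0.143
gripper_force: 58.9
```

```bash
python3 - <<'E'
from h import *
s=bot.sense(); p=s['position']; print(s['clock'],p,s['qpos'],s['wrist_force'])
plan([.592,.149,.2],tool(189.9,0),3,1)
E
```

```text
15.6333 [0.5922 0.148  0.2495] [ 0.5632  0.2297 -0.0619 -0.002  -1.2822 -1.9633] [ 0.7321 -0.5873 -2.6524]
per row turn [ 0.01 -0.07 -0.05] |dp|mm 16.498002005646928
[0.0, -0.1, -0.1, -0.01, 0.03, 1.65, 1]
[0.0, -0.1, -0.1, -0.0, 0.03, 1.65, 1]
[0.0, -0.1, -0.1, -0.0, 0.03, 1.65, 1]
```

>>> apply_moves(
  plan=[
    [0,-0.1,0,0,0,1.5,1],
    [0,-0.1,0,0,0,1.5,1],
    [0,0,0,0,0,1.5,1],
    [0,0,0,0,0,0,1],
    [0,0,0,0,0,0,1],
  ],
)

```text
clock: 16.05
position: [0.5916, 0.1466, 0.2047]
tcp_rot: [-0.084, 0.997, -0.0, -0.0]
wrist_force: [0.3, 1.1, 0.6]
opening: 0.144
gripper_force: 58.9
```

```bash
python3 - <<'E'
from h import *
im,ci=shot('wrist','hover'); s=bot.sense(); p=s['position'];Rm=R.from_quat(s['tcp_rot']); print(s['clock'],p,Rm.as_matrix()[:,0],s['qd'].max())
np.savez('hover.npz',ext=ci['extrinsics'],p=p,q=s['tcp_rot'])
c=proj(ci,[.5525,.1424,.055]);print(c)
g=cv2.cvtColor(im,cv2.COLOR_RGB2GRAY);x,y=int(c[0]),int(c[1])
print('\n'.join('%3d|'%r+' '.join('%3d'%v for v in g[r,x-19:x+20]) for r in range(y-19,y+19)))
print('cols',x-19)
print('fin'); print('\n'.join('%3d|'%r+' '.join('%3d'%v for v in g[r,230:290:2]) for r in range(160,240,4)))
E
```

```text
16.1 [0.5924 0.1468 0.2061] [-0.986  -0.1665 -0.0016] 0.023743283725574826
[258.5115 124.379 ]
105|102 102 102 101 102 100 102  99 111 145 159 162 161 161 160 161 160 160 161 161 162 161 162 161 162 161 162 162 162 160 162 162 161 162 163 162 162 161 162
106|101 101 101 102 101 102 102 102 116 147 160 160 161 159 161 161 160 161 161 161 162 162 161 161 162 163 161 162 163 162 162 162 161 161 162 162 161 161 161
107|100 101 101  99 102 102  99 104 129 152 161 162 160 159 161 160 161 160 162 161 161 160 161 162 162 163 162 161 162 161 162 161 162 162 162 160 161 161 160
108|100 101 103 102 101 101  98 109 140 159 160 159 159 160 160 159 158 161 160 162 161 162 161 160 160 160 162 162 162 162 162 160 161 161 161 162 161 162 163
109|102 102 100 101 102 102 100 111 144 158 160 158 160 160 160 160 160 159 160 159 160 160 159 161 160 160 161 160 160 162 161 161 161 161 161 163 161 161 162
110|100 102 102 102 101 101 100 109 144 159 159 160 160 160 161 159 161 158 159 160 159 160 161 160 160 159 161 160 161 160 162 163 161 161 161 161 162 161 162
111|101 101 100 101 101 102  99 110 142 158 1
[... 6867 characters left out ...]
 174 175 177 177 178 179 179 178 178 180 178 175 252 254 254 254 254 254 254 254
220|187 188 188 188 189 177 173 173 175 174 175 175 175 177 175 178 178 178 177 178 179 176 243 254 254 254 254 254 254 254
224|187 188 187 187 188 175 172 172 173 175 175 175 175 175 175 176 176 177 178 178 178 175 230 255 254 254 254 254 254 254
228|144 145 147 147 144 173 187 187 187 188 188 190 188 189 191 190 189 192 191 192 192 192 188 212 219 219 219 220 238 255
232|122 121 119 122  99 167 189 188 187 188 188 189 189 191 190 190 191 190 191 191 190 195 155 119 132 132 132 133 139 255
236|121 119 120 120  88 166 188 186 186 187 188 189 188 189 189 190 190 190 191 191 190 194 155 104 130 129 130 131 127 212
```

```bash
cat > al.py <<'E'
from h import *
d=np.load('hover.npz');ci=dict(bot.camera_info('wrist'));ci['extrinsics']=d['ext'];p=d['p'];Rm=R.from_quat(d['q'])
print('cx,cy',ci['cx'],ci['cy'])
def tool_pt(u,v,zt):   # point at tool-z = zt, in the tool frame
    o,r=ray(ci,u,v);o=Rm.inv().apply(o-p);r=Rm.inv().apply(r);return o+r*(zt-o[2])/r[2]
a=tool_pt(239.7,229,-.0428);b=tool_pt(274,229,-.0428);print('fin top width',b-a)
m=tool_pt(256.8,226.5,-.0428);print('rear top edge',m,'axis x',m[0]-.013)
k=tool_pt(256.8,170,-.0108);print('skirt rear top',k,'axis x',k[0]-.029)
zs=p[2]-.055
for rows in(123.3,124.3,125.3): print('spindle',tool_pt(258.55,rows,zs))
print('chord L/R',np.degrees(np.arctan2(*(tool_pt(264,129.3,zs)-tool_pt(251,129.65,zs))[:2])))
E
python3 al.py
```

```text
cx,cy 256.8072051204151 189.26648351996494
fin top width [-0.      0.0135  0.    ]
rear top edge [ 0.0152  0.0008 -0.0428] axis x 0.002197936550283974
skirt rear top [ 0.0311  0.0008 -0.0108] axis x 0.002146770224567978
spindle [0.0413 0.0023 0.1511]
spindle [0.0404 0.0023 0.1511]
spindle [0.0395 0.0023 0.1511]
chord L/R 1.5046467203079168
```

>>> apply_moves(
  plan=[
    [0,0,-0.5,1.3,0.05,0,1],
    [0,0,-0.5,1.3,0.05,0,1],
    [0,0,0,1.22,0.05,0,1],
    [0,0,0,0,0,2,1],
    [0,0,0,0,0,2,1],
  ],
)

```text
clock: 16.52
position: [0.5559, 0.1425, 0.169]
tcp_rot: [-0.092, 0.996, 0.002, 0.004]
wrist_force: [-0.9, 0.0, -1.1]
opening: 0.143
gripper_force: 58.9
```

>>> apply_moves(
  plan=[
    [0,0,0,0,0,2,1],
    [0,0,0,0,0,2,1],
    [0,0,0,0,0,2,1],
    [0,0,0,0,0,2,1],
    [0,0,0,0,0,0,1],
  ],
)

```text
clock: 16.93
position: [0.5533, 0.1412, 0.0839]
tcp_rot: [-0.092, 0.996, 0.0, -0.001]
wrist_force: [-0.8, -0.3, -1.2]
opening: 0.146
gripper_force: 58.9
```

```bash
python3 - <<'E'
from h import *
d=np.load('hover.npz')
for _ in range(3):
    bot.snapshot('side'); s=bot.sense(); dp=R.from_quat(d['q']).inv().apply(s['position']-d['p']); print(s['clock'],s['position'],dp,s['wrist_force'],s['opening'])
print(R.from_quat(s['tcp_rot']).as_matrix())
E
```

```text
16.9833 [0.5544 0.1415 0.0859] [0.0386 0.0011 0.1202] [-0.2676 -0.6391 -0.0008] 0.14574415622890974
17.0333 [0.5555 0.1421 0.0874] [0.0374 0.0014 0.1187] [ 0.9506 -0.5864  0.3377] 0.14886603915637855
17.0833 [0.5561 0.1424 0.0882] [0.0367 0.0016 0.1178] [-0.37    0.9107  0.5443] 0.14045789059874442
[[-0.9829 -0.1839  0.0046]
 [-0.1839  0.9829  0.0024]
 [-0.005   0.0015 -1.    ]]
```

>>> apply_moves(
  plan=[
    [0,0,0,0,0,0,1],
    [0,0,0,0,0,0,1],
    [0,0,0,0,0,0,1],
    [0,0,0,0,0,0,1],
    [0,0,0,0,0,0,1],
  ],
)

```text
clock: 17.5
position: [0.5552, 0.1422, 0.0872]
tcp_rot: [-0.092, 0.996, 0.001, 0.002]
wrist_force: [-0.3, 0.1, 0.1]
opening: 0.144
gripper_force: 58.9
```

```bash
python3 - <<'E'
from h import *
d=np.load('hover.npz')
im,ci=shot('wrist','above'); 
for _ in range(2):
    s=bot.sense(); dp=R.from_quat(d['q']).inv().apply(s['position']-d['p']); print(s['clock'],s['position'],dp,s['wrist_force'],s['opening']); bot.snapshot('side')
E
```

```text
17.55 [0.5552 0.1422 0.0871] [0.0377 0.0016 0.119 ] [ 0.2119  0.4383 -1.3727] 0.14698224685016667
17.6 [0.5552 0.1422 0.087 ] [0.0377 0.0016 0.1191] [ 0.1614  0.8037 -1.3723] 0.13845516351754406
```

>>> apply_moves(
  plan=[
    [0,0,0,0.05,0,0.8,1],
    [0,0,0,0,0,0.8,1],
    [0,0,0,0,0,0.4,1],
    [0,0,0,0,0,0.3,1],
    [0,0,0,0,0,0.2,1],
  ],
)

```text
clock: 18.07
position: [0.5543, 0.1419, 0.0608]
tcp_rot: [-0.092, 0.996, 0.001, 0.001]
wrist_force: [0.0, 0.2, -1.3]
opening: 0.144
gripper_force: 58.9
```

>>> apply_moves(
  plan=[
    [0,0,0,0,0,0.2,1],
    [0,0,0,0,0,0.2,1],
    [0,0,0,0,0,0.2,1],
    [0,0,0,0,0,0.1,1],
    [0,0,0,0,0,0,1],
  ],
)

```text
clock: 18.48
position: [0.5546, 0.1421, 0.0546]
tcp_rot: [-0.092, 0.996, 0.001, 0.002]
wrist_force: [-0.2, 0.7, -0.1]
opening: 0.147
gripper_force: 58.9
```

>>> apply_moves(
  plan=[
    [0,0,0,0,0,0.2,1],
    [0,0,0,0,0,0.2,1],
    [0,0,0,0,0,0.1,1],
    [0,0,0,0,0,0,1],
    [0,0,0,0,0,0,1],
  ],
)

```text
clock: 18.9
position: [0.5547, 0.1421, 0.0497]
tcp_rot: [-0.092, 0.996, 0.001, 0.002]
wrist_force: [-0.2, 0.3, -1.0]
opening: 0.15
gripper_force: 58.9
```

```bash
python3 - <<'E'
from h import *
for _ in range(3):
    bot.snapshot('side'); s=bot.sense(); print(s['clock'],s['position'],s['wrist_force'],s['wrist_torque'],s['opening'])
E
```

```text
18.95 [0.5547 0.1421 0.0498] [-0.7944 -0.4719 -1.743 ] [ 0.0067  0.0139 -0.0312] 0.14460752674164068
19.0 [0.5548 0.1421 0.0498] [ 0.2708  0.3322 -0.8142] [-0.0487  0.0387 -0.0355] 0.1452756449238682
19.05 [0.5548 0.1421 0.0498] [ 0.916   0.456  -1.1568] [ 0.0079  0.0164 -0.0074] 0.144625809707929
```

>>> apply_moves(
  plan=[
    [0,0,0,0,0,0.1,1],
    [0,0,0,0,0,0.1,1],
    [0,0,0,0,0,0,1],
    [0,0,0,0,0,0,1],
    [0,0,0,0,0,0,1],
  ],
)

```text
clock: 19.47
position: [0.555, 0.1422, 0.0482]
tcp_rot: [-0.092, 0.996, 0.001, 0.002]
wrist_force: [-1.2, -0.3, 5.3]
opening: 0.147
gripper_force: 59.6
```

>>> apply_moves(
  plan=[
    [0,0,0,0,0,0.1,1],
    [0,0,0,0,0,0.1,1],
    [0,0,0,0,0,0,1],
    [0,0,0,0,0,0,1],
    [0,0,0,0,0,0,1],
  ],
)

```text
clock: 19.88
position: [0.555, 0.1422, 0.0461]
tcp_rot: [-0.092, 0.996, 0.001, 0.002]
wrist_force: [-2.2, -0.2, 5.6]
opening: 0.146
gripper_force: 59.7
```

>>> apply_moves(
  plan=[
    [0,0,0,0,0,0.1,1],
    [0,0,0,0,0,0.1,1],
    [0,0,0,0,0,0,1],
    [0,0,0,0,0,0,1],
    [0,0,0,0,0,0,1],
  ],
)

```text
clock: 20.3
position: [0.555, 0.1422, 0.0442]
tcp_rot: [-0.092, 0.996, 0.001, 0.002]
wrist_force: [-0.9, -0.7, 7.2]
opening: 0.146
gripper_force: 59.8
```

Contact came at TCP z of about 0.049, exactly the fully-home height, and the spring is now compressing as described. Press on.

>>> apply_moves(
  plan=[
    [0,0,0,0,0,0.1,1],
    [0,0,0,0,0,0.1,1],
    [0,0,0,0,0,0,1],
    [0,0,0,0,0,0,1],
    [0,0,0,0,0,0,1],
  ],
)

```text
clock: 20.72
position: [0.5551, 0.1422, 0.0424]
tcp_rot: [-0.092, 0.996, 0.001, 0.002]
wrist_force: [-1.6, 0.7, 7.4]
opening: 0.145
gripper_force: 60.0
```

```bash
python3 - <<'E'
from h import *
F=[]
for _ in range(8):
    bot.snapshot('side'); s=bot.sense(); F.append(s['wrist_force'])
print(s['clock'],s['position'],np.mean(F,0))
E
```

```text
21.1167 [0.5551 0.1422 0.0424] [-1.8527  0.0755  7.7132]
```

>>> apply_moves(
  plan=[
    [0,0,0,0,0,0.1,1],
    [0,0,0,0,0,0,1],
    [0,0,0,0,0,0,1],
    [0,0,0,0,0,0,1],
    [0,0,0,0,0,0,1],
  ],
)

```text
clock: 21.53
position: [0.5551, 0.1422, 0.0414]
tcp_rot: [-0.092, 0.996, 0.001, 0.002]
wrist_force: [-2.2, -0.1, 7.3]
opening: 0.143
gripper_force: 60.0
```

```bash
python3 - <<'E'
from h import *
F=[]
for _ in range(10):
    bot.snapshot('side'); s=bot.sense(); F.append(s['wrist_force'])
print(s['clock'],s['position'],np.mean(F,0))
E
```

```text
22.0333 [0.5551 0.1422 0.0414] [-2.0126 -0.1347  8.2925]
```

>>> apply_moves(
  plan=[
    [0,0,0,0,0,0.06,1],
    [0,0,0,0,0,0,1],
    [0,0,0,0,0,0,1],
    [0,0,0,0,0,0,1],
    [0,0,0,0,0,0,1],
  ],
)

```text
clock: 22.45
position: [0.5551, 0.1423, 0.0411]
tcp_rot: [-0.092, 0.996, 0.001, 0.002]
wrist_force: [-2.6, -0.1, 10.6]
opening: 0.144
gripper_force: 60.5
```

```bash
python3 - <<'E'
from h import *
F=[]
for _ in range(10):
    im,ci=shot('wrist'); s=bot.sense(); F.append(s['wrist_force'])
print(s['clock'],s['position'],np.mean(F,0),s['gripper_force'],s['opening'])
# has the reamer slid up in the grip? fin rear-top edge row, cf. 226.5 at hover
g=cv2.cvtColor(im,cv2.COLOR_RGB2GRAY); print([int(v) for v in g[216:236,252]]); print([int(v) for v in cv2.imread('pics/hover.png',0)[216:236,252]])
# lid still open: side view column of lid vs s6
a=cv2.imread('pics/s6.png',0).astype(int); b=cv2.cvtColor(shot('side','s9')[0],cv2.COLOR_RGB2GRAY).astype(int)
print('lid diff',np.abs(a-b)[135:160,255:270].mean())
E
```

```text
22.95 [0.5551 0.1423 0.0411] [-2.4802 -0.3068 10.4094] 60.517895221710205 0.14883287407057538
[193, 192, 195, 194, 194, 194, 194, 195, 194, 194, 196, 202, 210, 212, 210, 211, 210, 211, 211, 211]
[175, 174, 175, 174, 175, 173, 175, 174, 174, 174, 175, 181, 189, 189, 188, 188, 189, 186, 188, 187]
lid diff 68.80266666666667
```

```bash
python3 - <<'E'
from h import *
b=cv2.cvtColor(shot('scene','sc9')[0],cv2.COLOR_RGB2GRAY).astype(int);a=cv2.imread('pics/sc6.png',0).astype(int)
for r in (155,165,175,185): print(r,a[r,290:350:4],b[r,290:350:4])
a=cv2.imread('pics/s6.png',0).astype(int);b=cv2.imread('pics/s9.png',0).astype(int)
for r in (135,150,165,180): print(r,a[r,236:284:4],b[r,236:284:4])
s=bot.sense();print(s['clock'],s['wrist_force'])
E
```

```text
155 [ 77  79  79  67 140 136 132 130 233 255 147 136 146 154 152] [ 18  61  77  69 123  62 129 143 135 184 156 137 139 150 142]
165 [162 250 255 171 147 142 138 137 142 142 147 150 148 147 142] [148 179 183 175 146 137 141 137 140 137 142 148 142 147 146]
175 [141 140 140 141 138 137 142 140 140 149 146 148 149 142 132] [137 141 139 140 134 133 138 139 138 143 143 149 145 140 128]
185 [137 137 136 137 151 152 152  93  61 135 142 144 131 141 141] [140 134 132 139 153 150 155  96  63 130 141  62  65  75  64]
135 [120 122 114 119 121 213 215 115 121 122 122 124] [ 53  51 113 118 120 125 127  75 119 121 121 123]
150 [ 68  81 119 126 199 214 214 214 214 144 129 129] [ 48  72 118 125 125 126 127 127 211 172 127 127]
165 [127 128 131 167 213 214 213 214 158 123 122 129] [ 50  65 126 129 126 126 126 126 145 109 119 127]
180 [108 126 125 150 194 211 214 173  77  79  76  77] [112 126 124 149 121 117 126 143  75  76  74  74]
23.05 [-2.464  -0.7212 10.925 ]
```

The lid outline is unchanged and still open; it is only shaded by the arm now. The spindle is at the end of its travel with about 11 N of push, and the grip is firm. Handing in.

```bash
python3 -c "
from station import bot
print(bot.sign_off())"
```

```text
the job is handed in; nothing more can be done
None
```

The job is handed in: the lid rests open on its stop, and the small reamer is fully home on the D-spindle. The arm is still gripping the fin and pressing down, with the spindle at or very near the bottom of its travel (about 11 N, at about 23 s). Sign-off returned no verdict.

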